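# Clear the check weights off the balance and set the sample jar on it

### The job

The balance check is finished: take the stack of steel weights off the balance pan and stand each weight flat on its own cork pad, the largest weight on the largest pad and so on down to the smallest, no weight overhanging its pad. In their place stand the amber jar upright in the middle of the empty pan. Never let a weight touch the bare bench or topple over, do not lay the jar over, and do not push hard against the balance.

Things in the scene. Friction and masses are not known exactly. Their poses are not given: they have to be found in the camera images.
- balance: grey top-loading laboratory balance, fixed. Origin on the bench directly under the centre of its round steel pan. Pan: 120 mm diameter, flat, its top 70 mm above the origin, rigid (does not sink). Housing below the pan, 210 mm long by 180 mm wide and 57 mm high with its display: along its own x (display at the -x end) it reaches from -130 to +80 mm, along y from -90 to +90 mm.
- weight_500: largest of four plain stainless steel disc weights: upright cylinder 62 mm in diameter, 21 mm high, about 500 g; at the start standing on the balance pan, bottom of the stack. Origin at the centre of its underside, z up.
- weight_200: second largest of four plain stainless steel disc weights: upright cylinder 46 mm in diameter, 15 mm high, about 200 g; at the start standing on the largest weight, roughly central. Origin at the centre of its underside, z up.
- weight_100: third largest of four plain stainless steel disc weights: upright cylinder 34 mm in diameter, 14 mm high, about 100 g; at the start standing on the second largest weight, roughly central. Origin at the centre of its underside, z up.
- weight_50: smallest of four plain stainless steel disc weights: upright cylinder 24 mm in diameter, 14 mm high, about 50 g; at the start standing on the third largest weight, roughly central; top of the stack. Origin at the centre of its underside, z up.
- pad_500: largest of four round cork pads lying apart on the bench, fixed: 82 mm in diameter, 8 mm thick, the place of the largest weight (62 mm). Origin at the centre of its underside (on the bench), z up.
- pad_200: second largest of four round cork pads lying apart on the bench, fixed: 66 mm in diameter, 8 mm thick, the place of the second largest weight (46 mm). Origin at the centre of its underside (on the bench), z up.
- pad_100: third largest of four round cork pads lying apart on the bench, fixed: 54 mm in diameter, 8 mm thick, the place of the third largest weight (34 mm). Origin at the centre of its underside (on the bench), z up.
- pad_50: smallest of four round cork pads lying apart on the bench, fixed: 44 mm in diameter, 8 mm thick, the place of the smallest weight (24 mm). Origin at the centre of its underside (on the bench), z up.
- jar: small closed amber jar with a paper label and black cap, standing on the bench, about 150 g: body 52 mm in diameter and 52 mm high, cap 44 mm in diameter, 70 mm high in all. Origin at the centre of its underside, z up.
There are look-alikes about, which are no part of the job. Leave any green or purple look-alike of the jar alone.

How it is judged:
By the outcome, as a careful person would: the job done as asked, in the order asked, and still so for the second after the job is handed in, with the robot touching nothing.
It also fails if it takes over 144 s, if anything falls off the work surface, if the arm or the gripper's body presses on something with over 40 N, if the wrist force passes 120 N, or if a joint passes its speed limit or range.

### The arm

A 6-joint arm with a two-finger parallel gripper is mounted at the origin on the work surface. World frame = base frame: x ahead of the robot, y to its left, z up, the work surface at z = 0. Lengths are in m, angles in rad, forces in N, time in s.
With the tool pointing down it reaches from about 0.325 to 0.9 m from the base axis. Payload 6.1 kg.
Tool frame: the origin (TCP) lies midway between the tips of the shut fingers; the grasp point (between the pads) lies ctrl.grip_depth behind it (ctrl.grip_depth is the distance from the TCP to the grasp point, in m); z points along the fingers, y is the line along which they close (so a half turn about z gives the same grasp; the last joint's range is limited). The gripper opens to 85 mm and grips with 20 to 120 N. Pads are 22 mm wide; open, the fingers measure 114 mm over their backs; the gripper's body (76 mm by 85 mm) begins 54 mm behind the grasp point. The pads swing forward as they close: fully open they stand 13 mm farther back than shut.
Start: joints at [0.976, 0.22, 1.526, -0, 1.395, -0.126], TCP at [0.282, 0.558, 0.231] pointing down, gripper open.
Joint ranges: [-2.98, 2.98], [-0.91, 2.08], [0.09, 2.57], [-1.24, 4.39], [0.2, 2.65], [-2.68, 2.68]. Speed limits (rad/s): [2.57, 2.57, 3.01, 3.14, 3.14, 3.14].

### API

Orientations are given as a unit quaternion [w, x, y, z].
In Python, from workcell import ctrl gives the robot as it stands.
- The arm moves only by the tool apply_moves, never from a script. Its arguments are lists of equal length, an entry for each row: "slide": the shift along the tool's x, y, z in cm, a list of three; "turn": the turn, a rotation vector about the tool's x, y, z in degrees, a list of three; "grip": the opening, from 0 (shut) to 1 (fully open). In form: {"slide": [[dx, dy, dz], ...], "turn": [[wx, wy, wz], ...], "grip": [grip, ...]}. A call has exactly 5 rows; each row shifts and turns the commanded pose from where the row before left it, along the tool's axes as they then stand; what a row does not reach is not made up. A row lasts 1/12 s, in which the tool goes at most 41.7 mm and 7.16 degrees, less where a joint would pass 70% of its speed; a pose out of reach is approached as far as the arm can. A call is refused whole if a number of a shift passes 4.17 or a number of a turn 7.16, either way. A call with a gripper value outside its range is refused whole. The fingers move at their own pace and stop on an object; "grip_force" is the grip in N (left out, the last holds). Time passes only in rows, so rows that do not move let the fingers close, or fill a call up. It gives the time, the measured TCP pose, the force, the opening and the grip force at its end, in the units of the state.
- ctrl.state(): the state, without advancing time (a new reading comes with each control period).
- ctrl.capture(name): name is "scene" or "side" or "wrist"; returns (picture, depth): 400x640x3 uint8, red, green, blue; 400x640 float32, m along the optical axis (not along the pixel's ray), 0 where there is no reading.
- ctrl.camera_info(name): a dict with "fx", "fy", "cx", "cy" (pixels), "k1" (the pictures are not rectified: a ray, as slopes to the right and down, at radius r is drawn at 1 + k1 r^2 times it, then the intrinsics apply), "world_from_camera" (4x4, takes a point from camera to world coordinates). Camera axes: x right, y up, looking along -z (the intrinsics and any distortion apply to the point x, -y, -z); pixel columns grow to the right and rows downward; lengths in m; the calibration is good to about 2 mm. A picture is of the moment at which its call begins: read the wrist's pose just before it. camera_info takes no time and is no camera call; for the wrist camera it gives the pose at the moment of the call.
- ctrl.hand_in(): hands the job in; it is judged then, once.
The state is a dict: "t": time; "qpos": joint angles; "qd": joint speeds; "effort": joint torques, N m; "tcp_pos": TCP position; "eef_rot": TCP orientation; "contact_force": force on the tool from outside, world axes, zero at the start; "wrist_torque": the same for the moment, N m; "finger_gap": opening from 0.0 (shut) to 1.0 (fully open); "finger_force": force on a finger pad.
Only numpy, scipy, OpenCV 4.12 (cv2) and the standard library are available. Lean on these libraries where they do the work, as an engineer would, in place of code of your own. Each camera call takes 0.05 s, during which the arm holds its last target. There are 200 camera calls.

## Working session

There is one attempt and no reset: what is moved stays moved. The work goes in short steps, Python scripts to look and compute and a tool call to move; the robot and the scene stay as the last step left them, time stands still between calls to the robot, and variables do not carry over. Pictures are saved under pics/ and viewed, at most 14 in all, crops included, and the job is handed in when it is done.

Besides the shell and the picture viewer there is one more tool, called after "Call:" by a JSON object that holds its "op" and its "data". apply_moves: Moves the arm, as the interface text tells. Its arguments: {"type":"object","properties":{"slide":{"type":"array","items":{"type":"array","items":{"type":"number"}}},"turn":{"type":"array","items":{"type":"array","items":{"type":"number"}}},"grip":{"type":"array","items":{"type":"number"}},"grip_force":{"type":"number"}},"required":["slide","turn","grip"]}

```bash
ls; mkdir -p pics; cat > h.py <<'E'
import numpy as np, cv2
from workcell import ctrl
def cap(n):
    info=ctrl.camera_info(n); rgb,d=ctrl.capture(n); return rgb,d,info
def cloud(d,info):
    v,u=np.mgrid[0:d.shape[0],0:d.shape[1]].astype(float)
    x=(u-info["cx"])/info["fx"]; y=(v-info["cy"])/info["fy"]
    xd,yd=x.copy(),y.copy()
    for _ in range(8):
        s=1+info["k1"]*(x*x+y*y); x=xd/s; y=yd/s
    P=np.stack([x*d,-y*d,-d,np.ones_like(d)],-1)
    W=P@np.array(info["world_from_camera"]).T
    W=W[...,:3]; W[d<=0]=np.nan; return W
E
python3 - <<'E'
from h import *
print(ctrl.grip_depth, ctrl.state())
for n in ["scene","side","wrist"]:
    r,d,i=cap(n); cv2.imwrite(f"pics/{n}0.png",r[...,::-1]); np.savez(f"/tmp/{n}0.npz",r=r,d=d); print(n,np.round(i["world_from_camera"],3).tolist(),i["fx"],i["k1"])
    np.save(f"/tmp/{n}0w.npy",cloud(d,i))
E
```

```text
pics
0.0187 {'t': 0.0, 'qpos': array([ 9.75913998e-01,  2.21215386e-01,  1.52765119e+00, -1.53846866e-05,
        1.39469593e+00, -1.26070347e-01]), 'qd': array([3.55309100e-04, 1.03460962e-03, 3.39608334e-05, 8.40533135e-04,
       2.25118384e-03, 1.58785058e-03]), 'effort': array([ 1.29998393e-04, -4.96893275e+01, -3.89395595e+01, -9.41886765e-05,
        1.08895224e-02,  4.32204024e-05]), 'tcp_pos': array([0.28203172, 0.55705103, 0.23018469]), 'eef_rot': array([-3.40316591e-04,  2.32263831e-01,  9.72652324e-01, -9.24291571e-04]), 'contact_force': array([0.1961572 , 0.00304311, 0.21854017]), 'wrist_torque': array([0.00784974, 0.00898491, 0.01880605]), 'finger_force': 0.0, 'finger_gap': 0.9998989317204623}
scene [[0.649, -0.403, 0.645, 1.31], [0.761, 0.344, -0.55, -0.61], [-0.001, 0.848, 0.53, 0.701], [0.0, 0.0, 0.0, 1.0]] 439.6069893688881 -0.08971814770678957
side [[0.979, 0.132, -0.156, 0.394], [-0.204, 0.679, -0.706, -0.872], [0.013, 0.722, 0.691, 0.951], [0.0, 0.0, 0.0, 1.0]] 391.23345835817696 0.019601628299726864
wrist [[0.453, -0.853, -0.261, 0.216], [0.892, 0.432, 0.135, 0.59], [-0.002, -0.294, 0.956, 0.373], [0.0, 0.0, 0.0, 1.0]] 344.95221747304913 0.017384377461834667
```

View pics/scene0.png

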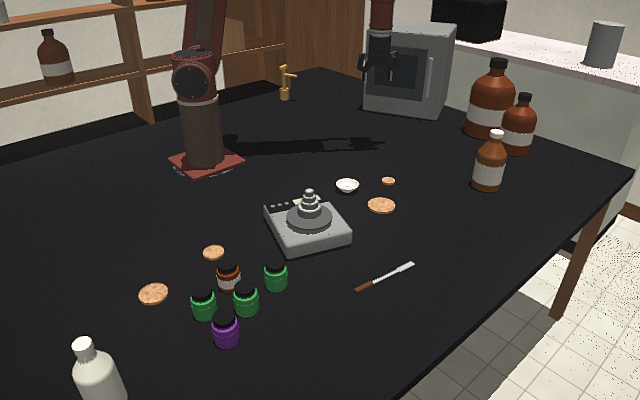

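View pics/side0.png

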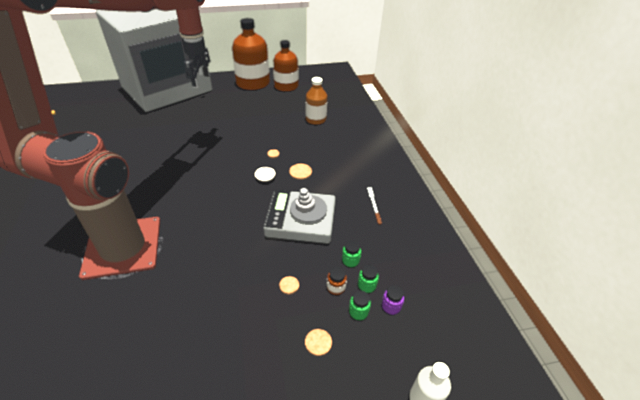

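The scene view shows the balance with the stack at about (309,205). The cork pads are at (154,293), (213,252), (381,205) and (388,180), and a white dish at (347,185) is not a pad. The only amber jar on the bench next to the look-alikes is at (228,278). The green ones are at (203,305), (246,299) and (275,276), and the purple one at (225,329). In the side view the same jar is at (337,282).

```bash
python3 - <<'E'
from h import *
seeds={"scene":[(154,293),(213,252),(381,205),(388,180)],"side":[(318,342),(289,285),(300,171),(273,153)]}
for n in seeds:
    z=np.load(f"/tmp/{n}0.npz"); r=z["r"].astype(int); W=np.load(f"/tmp/{n}0w.npy")
    m=((r[...,0]-r[...,2]>50)&(r[...,0]>120)).astype(np.uint8)
    k,lab=cv2.connectedComponents(m)
    for u,v in seeds[n]:
        q=(lab==lab[v,u])&(np.isfinite(W[...,0])); P=W[q]
        (c,rad)=cv2.minEnclosingCircle(P[:,:2].astype(np.float32).reshape(-1,1,2))
        print(n,(u,v),q.sum(),"mean",P.mean(0).round(4),"medz",np.median(P[:,2]).round(4),"enc",np.round(c,4),"dia",round(2*rad*1000,1))
    # stack / pan by height bands
    B=W[(abs(W[...,0]-0.55)<0.35)&(abs(W[...,1])<0.35)]
    # pixels near stack
    u,v={"scene":(309,205),"side":(304,203)}[n]
    S=W[v-50:v+60,u-60:u+60].reshape(-1,3)
    for lo,hi,nm in [(.045,.062,"housing"),(.066,.074,"pan"),(.087,.095,"500top"),(.102,.11,"200top"),(.116,.124,"100top"),(.13,.138,"50top")]:
        P=S[(S[:,2]>lo)&(S[:,2]<hi)]
        if len(P)<4: print(nm,len(P));continue
        c,rad=cv2.minEnclosingCircle(P[:,:2].astype(np.float32).reshape(-1,1,2)); rr=cv2.minAreaRect(P[:,:2].astype(np.float32))
        print(n,nm,len(P),np.round(P[:,2].mean(),4),"enc",np.round(c,4),round(2*rad*1000,1),"rect",np.round(rr[0],4),np.round(rr[1],4),round(rr[2],1))
    u,v={"scene":(228,275),"side":(337,282)}[n]
    J=W[v-22:v+22,u-16:u+16].reshape(-1,3); P=J[(J[:,2]>.066)&(J[:,2]<.08)]
    print(n,"jarcap",len(P),P.mean(0).round(4),P.min(0).round(3),P.max(0).round(3))
    # all blobs above bench
    q=(W[...,2]>.062)&(W[...,2]<.08)&(W[...,0]>.3)&(W[...,0]<1)&(abs(W[...,1])<.6)
    k,lab,st,ce=cv2.connectedComponentsWithStats(q.astype(np.uint8))
    for i in range(1,k):
        if st[i,4]>25: print("   blob",ce[i].round(0),W[lab==i].mean(0).round(3),st[i,4])
E
cat > /tmp/c.py <<'E'
import cv2
a=cv2.imread("pics/scene0.png")[170:350,130:410]; b=cv2.imread("pics/side0.png")[140:360,240:420]
cv2.imwrite("pics/crop0.png",cv2.hconcat([cv2.resize(a,(467,300),interpolation=3),cv2.resize(b,(245,300),interpolation=3)]))
E
python3 /tmp/c.py
```

```text
scene (154, 293) 470 mean [ 0.5228 -0.4211  0.0073] medz 0.0077 enc [ 0.5187 -0.4166] dia 79.6
scene (213, 252) 234 mean [ 0.4776 -0.2394  0.0065] medz 0.0067 enc [ 0.4713 -0.2383] dia 68.8
scene (381, 205) 326 mean [0.6045 0.2493 0.008 ] medz 0.0081 enc [0.5992 0.2564] dia 102.0
scene (388, 180) 70 mean [0.5193 0.3774 0.008 ] medz 0.0079 enc [0.5179 0.3785] dia 45.5
scene housing 1975 0.0521 enc [ 0.5581 -0.0048] 267.7 rect [ 0.5597 -0.0034] [0.1797 0.212 ] 70.9
scene pan 817 0.0697 enc [ 0.6216 -0.0787] 276.9 rect [ 0.6308 -0.0713] [0.1177 0.2632] 38.4
scene 500top 130 0.0909 enc [ 0.5731 -0.0026] 63.9 rect [ 0.5771 -0.0066] [0.0597 0.0496] 41.4
scene 200top 81 0.1055 enc [5.723e-01 1.000e-04] 46.3 rect [ 0.5775 -0.0023] [0.044  0.0341] 54.3
scene 100top 57 0.1198 enc [0.5695 0.0009] 33.6 rect [ 0.5723 -0.0015] [0.0332 0.0251] 50.6
scene 50top 47 0.1331 enc [0.5691 0.0028] 26.0 rect [0.5689 0.0013] [0.022  0.0246] 76.1
scene jarcap 322 [ 0.6404 -0.2783  0.0694] [ 0.587 -0.303  0.066] [ 0.714 -0.249  0.073]
   blob [487. 171.] [0.753 0.566 0.071] 146
   blob [309. 219.] [ 0.595 -0.0
[... 936 characters left out ...]
] 83.7
side 200top 39 0.1047 enc [ 0.5699 -0.0021] 45.2 rect [ 0.57   -0.0066] [0.0435 0.0305] 5.7
side 100top 28 0.119 enc [ 0.5667 -0.0037] 32.4 rect [ 0.5672 -0.0066] [0.0297 0.0192] 5.6
side 50top 27 0.1319 enc [ 5.659e-01 -5.000e-04] 25.4 rect [ 0.5657 -0.0011] [0.0211 0.0237] 37.6
side jarcap 141 [ 0.606  -0.2747  0.0682] [ 0.585 -0.296  0.066] [ 0.626 -0.252  0.071]
   blob [316. 108.] [0.731 0.562 0.07 ] 73
   blob [310. 210.] [ 0.581 -0.027  0.068] 570
   blob [353. 246.] [ 0.673 -0.192  0.067] 153
   blob [370. 271.] [ 0.694 -0.286  0.067] 180
   blob [337. 273.] [ 0.606 -0.276  0.067] 180
   blob [395. 292.] [ 0.738 -0.362  0.068] 209
   blob [361. 298.] [ 0.646 -0.361  0.068] 211
```

View pics/crop0.png

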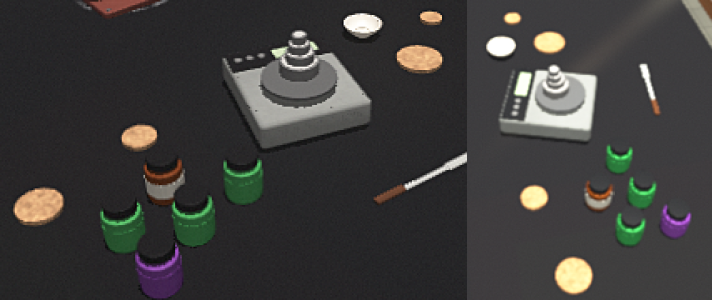

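Crop confirmed: the jar at (228,278) is the only amber one, with paper label and black cap. Pads next: get their sizes and centres by intersecting rays with the z = 8 mm plane, and the pan centre the same way.

```bash
cat >> h.py <<'E'
def plane(uv,info,z):
    uv=np.asarray(uv,float).reshape(-1,2); x=(uv[:,0]-info["cx"])/info["fx"]; y=(uv[:,1]-info["cy"])/info["fy"]; xd,yd=x.copy(),y.copy()
    for _ in range(8):
        s=1+info["k1"]*(x*x+y*y); x=xd/s; y=yd/s
    T=np.array(info["world_from_camera"]); D=np.stack([x,-y,-np.ones_like(x)],-1)@T[:3,:3].T
    return (T[:3,3]+D*((z-T[2,3])/D[:,2])[:,None])[:,:2]
E
python3 - <<'E'
from h import *
seeds={"scene":[(154,293),(213,252),(381,205),(388,180)],"side":[(318,342),(289,285),(300,171),(273,153)]}
for n in seeds:
    z=np.load(f"/tmp/{n}0.npz"); r=z["r"].astype(int); W=np.load(f"/tmp/{n}0w.npy"); info=ctrl.camera_info(n)
    m=((r[...,0]-r[...,2]>40)&(r[...,0]>90)).astype(np.uint8)
    k,lab=cv2.connectedComponents(m)
    for u,v in seeds[n]:
        q=(lab==lab[v,u]).astype(np.uint8); cs,_=cv2.findContours(q,0,1); c=max(cs,key=cv2.contourArea).reshape(-1,2)
        P=plane(c,info,.007); e=cv2.fitEllipse((P*1000).astype(np.float32))
        print(n,(u,v),np.round(e[0],1),np.round(e[1],1))
    q=((W[...,2]>.064)&(W[...,2]<.074)&(abs(W[...,0]-.57)<.1)&(abs(W[...,1])<.1))
    P=W[q][:,:2]; c,rad=cv2.minEnclosingCircle(P.astype(np.float32).reshape(-1,1,2)); print("pan",np.round(c,4),2000*rad)
    q=((W[...,2]>.04)&(W[...,2]<.078)&(abs(W[...,0]-.57)<.16)&(abs(W[...,1])<.13)); P=W[q][:,:2];rr=cv2.minAreaRect(P.astype(np.float32));print("housing",np.round(rr[0],4),np.round(rr[1],3),rr[2])
E
```

```text
scene (154, 293) [ 523.8 -421.6] [64.6 70.2]
scene (213, 252) [ 479.  -240.3] [51.4 58. ]
scene (381, 205) [605.6 248.4] [77.9 88.3]
scene (388, 180) [520.2 376.5] [40.6 48.9]
pan [ 0.5823 -0.0095] 122.58457392454147
housing [ 0.5597 -0.0034] [0.18  0.212] 70.90846252441406
side (318, 342) [ 519.3 -424.7] [69.2 70.2]
side (289, 285) [ 475.2 -244.6] [56.7 59.1]
side (300, 171) [600.4 243.1] [86.2 90.4]
side (273, 153) [514.6 369.9] [48.8 54.3]
pan [ 0.5804 -0.0115] 122.69104272127151
housing [ 0.5555 -0.0043] [0.184 0.21 ] 71.23995971679688
```

Sizes identify the pads, taking off about 4 mm of edge bleed:

| Pad | Position (m) |
|---|---|
| pad_500 | (0.603, 0.246) |
| pad_200 | (0.521, -0.423) |
| pad_100 | (0.477, -0.242) |
| pad_50 | (0.518, 0.375) |

The pan centre is (0.581, -0.011), which agrees with the housing rectangle. I'll align the tool with the world and go above the stack.

Call:
{"op": "apply_moves", "data": {"slide": [[0, 0, 0], [0, 0, 0], [0, 0, 0], [0, 0, 0], [0, 0, 0]], "turn": [[0, 0, -6.7], [0, 0, -6.7], [0, 0, -6.7], [0, 0, -6.7], [0, 0, 0]], "grip": [0.5, 0.5, 0.5, 0.5, 0.5], "grip_force": 40}}

```text
t: 0.57
tcp_pos: [0.2822, 0.5574, 0.2308]
eef_rot: [-0.0, -0.002, 1.0, -0.0]
contact_force: [0.1, 0.2, -0.8]
finger_gap: 0.498
finger_force: 0.0
```

Call:
{"op": "apply_moves", "data": {"slide": [[-1.4, -2.8, 0], [-1.4, -2.8, 0], [-1.4, -2.8, 0], [-1.4, -2.8, 0], [-1.4, -2.8, 0]], "turn": [[0, 0, 0], [0, 0, 0], [0, 0, 0], [0, 0, 0], [0, 0, 0]], "grip": [0.5, 0.5, 0.5, 0.5, 0.5]}}

```text
t: 0.98
tcp_pos: [0.3524, 0.4161, 0.2311]
eef_rot: [-0.0, 0.002, 1.0, -0.0]
contact_force: [0.8, 0.4, 0.1]
finger_gap: 0.492
finger_force: 0.0
```

Call:
{"op": "apply_moves", "data": {"slide": [[-1.4, -2.8, 0], [-1.4, -2.8, 0], [-1.4, -2.8, 0], [-1.4, -2.8, 0], [-1.4, -2.8, 0]], "turn": [[0, 0, 0], [0, 0, 0], [0, 0, 0], [0, 0, 0], [0, 0, 0]], "grip": [0.5, 0.5, 0.5, 0.5, 0.5]}}

```text
t: 1.4
tcp_pos: [0.4224, 0.276, 0.2313]
eef_rot: [0.0, 0.003, 1.0, 0.0]
contact_force: [0.2, 0.2, -0.2]
finger_gap: 0.502
finger_force: 0.0
```

Call:
{"op": "apply_moves", "data": {"slide": [[-1.4, -2.8, 0], [-1.4, -2.8, 0], [-1.4, -2.8, 0], [-1.4, -2.8, 0], [-1.4, -2.8, 0]], "turn": [[0, 0, 0], [0, 0, 0], [0, 0, 0], [0, 0, 0], [0, 0, 0]], "grip": [0.5, 0.5, 0.5, 0.5, 0.5]}}

```text
t: 1.82
tcp_pos: [0.4923, 0.1359, 0.2313]
eef_rot: [0.0, 0.003, 1.0, 0.0]
contact_force: [0.5, 0.5, 0.6]
finger_gap: 0.498
finger_force: 0.0
```

Call:
{"op": "apply_moves", "data": {"slide": [[-1.4, -2.8, 0], [-1.4, -2.8, 0], [-1.4, -2.8, 0], [-1.4, -2.8, 0], [0, 0, 0]], "turn": [[0, 0, 0], [0, 0, 0], [0, 0, 0], [0, 0, 0], [0, 0, 0]], "grip": [0.5, 0.5, 0.5, 0.5, 0.5]}}

```text
t: 2.23
tcp_pos: [0.5496, 0.0206, 0.2312]
eef_rot: [0.0, 0.005, 1.0, -0.001]
contact_force: [1.0, 0.2, -0.6]
finger_gap: 0.502
finger_force: 0.0
```

```bash
cat >> h.py <<'E'
def R():
    from scipy.spatial.transform import Rotation
    w,x,y,z=ctrl.state()["eef_rot"]; return Rotation.from_quat([x,y,z,w]).as_matrix()
def st():
    s=ctrl.state(); print("t",round(s["t"],2),"tcp",s["tcp_pos"].round(4),"gap",round(s["finger_gap"],3),"ff",round(s["finger_force"],1),"F",np.round(s["contact_force"],1)); return s
def to(p):
    s=ctrl.state(); print("slide cm to",p,(R().T@(np.array(p)-s["tcp_pos"])*100).round(2))
def discs(W,c=(.57,0)):
    q=(abs(W[...,0]-c[0])<.07)&(abs(W[...,1]-c[1])<.07)
    for nm,zz,dia in [("pan",.07,120),("500",.091,62),("200",.106,46),("100",.120,34),("50",.134,24)]:
        P=W[q&(abs(W[...,2]-zz)<.004)][:,:2]
        if len(P)>8:
            e,rad=cv2.minEnclosingCircle(P.astype(np.float32).reshape(-1,1,2)); print(nm,len(P),np.round(e,4),"mean",P.mean(0).round(4),round(2000*rad,1),"/",dia)
E
python3 - <<'E'
from h import *
st(); print(R().round(3).tolist())
r,d,i=cap("wrist"); cv2.imwrite("pics/w1.png",r[...,::-1]); W=cloud(d,i); discs(W)
E
```

```text
t 2.23 tcp [0.5496 0.0206 0.2312] gap 0.502 ff 0.0 F [ 1.   0.2 -0.6]
[[-1.0, 0.009, 0.001], [0.009, 1.0, -0.002], [-0.001, -0.002, -1.0]]
pan 8005 [ 0.5808 -0.0092] mean [ 0.5775 -0.0119] 120.6 / 120
500 1396 [ 5.713e-01 -4.000e-04] mean [ 0.5632 -0.0022] 62.7 / 62
200 840 [0.5704 0.0014] mean [0.5654 0.0028] 46.5 / 46
100 563 [0.5687 0.0015] mean [0.5632 0.0016] 34.8 / 34
50 760 [0.5673 0.003 ] mean [0.5664 0.0029] 24.6 / 24
```

View pics/w1.png

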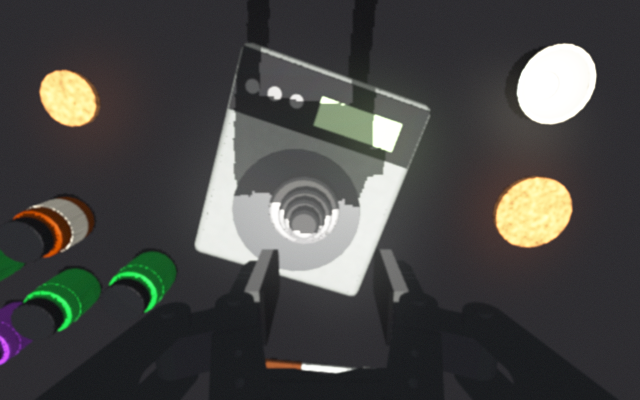

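The wrist view shows the stack at (303,215), with fitted diameters within 1 mm of nominal, plus the open finger tips near (265,255) and (390,255). I'll work out the tip height and the slide to the smallest weight.

```bash
python3 - <<'E'
from h import *
r,d,i=cap("wrist"); W=cloud(d,i); s=st()
for a,b in [(250,285),(375,405)]:
    P=W[245:330,a:b].reshape(-1,3); P=P[P[:,2]>.15]; print(len(P),np.nanmin(P[:,2]),np.nanpercentile(P[:,2],5),np.nanmin(P,0).round(4),np.nanmax(P,0).round(4))
to([.567,.003,.16]); to([.567,.003,.122])
E
```

```text
t 2.33 tcp [0.5478 0.0244 0.2309] gap 0.501 ff 0.0 F [-0.2  0.4  0.4]
2070 0.2328407717880791 0.2390020043945183 [ 0.5305 -0.0108  0.2328] [0.5597 0.0048 0.2992]
2167 0.23538082018434575 0.2402154764308181 [0.531  0.0394 0.2354] [0.56   0.055  0.2994]
slide cm to [0.567, 0.003, 0.16] [-1.94 -2.13  7.09]
slide cm to [0.567, 0.003, 0.122] [-1.94 -2.13 10.89]
```

Call:
{"op": "apply_moves", "data": {"slide": [[-0.97, -1.06, 1.5], [-0.97, -1.07, 1.5], [0, 0, 2], [0, 0, 2], [0, 0, 0]], "turn": [[0, 0, 0], [0, 0, 0], [0, 0, 0], [0, 0, 0], [0, 0, 0]], "grip": [0.5, 0.5, 0.5, 0.5, 0.5]}}

```text
t: 2.75
tcp_pos: [0.5637, 0.0056, 0.1566]
eef_rot: [-0.004, 0.001, 1.0, 0.001]
contact_force: [-0.1, 1.0, -1.0]
finger_gap: 0.498
finger_force: 0.0
```

Call:
{"op": "apply_moves", "data": {"slide": [[0, 0, 1], [0, 0, 1], [0, 0, 1], [0, 0, 0.75], [0, 0, 0]], "turn": [[0, 0, 0], [0, 0, 0], [0, 0, 0], [0, 0, 0], [0, 0, 0]], "grip": [0.5, 0.5, 0.5, 0.5, 0.5]}}

```text
t: 3.17
tcp_pos: [0.566, 0.0043, 0.122]
eef_rot: [-0.001, 0.001, 1.0, 0.0]
contact_force: [-0.3, 0.0, -0.4]
finger_gap: 0.495
finger_force: 0.0
```

Call:
{"op": "apply_moves", "data": {"slide": [[0, 0, 0], [0, 0, 0], [0, 0, 0], [0, 0, 0], [0, 0, 0]], "turn": [[0, 0, 0], [0, 0, 0], [0, 0, 0], [0, 0, 0], [0, 0, 0]], "grip": [0.45, 0.4, 0.35, 0.3, 0.25]}}

```text
t: 3.58
tcp_pos: [0.5677, 0.0039, 0.1247]
eef_rot: [0.001, 0.001, 1.0, -0.0]
contact_force: [-0.7, 0.0, 3.1]
finger_gap: 0.257
finger_force: 32.6
```

Call:
{"op": "apply_moves", "data": {"slide": [[0, 0, 0], [0, 0, 0], [0, 0, 0], [0, 0, 0], [0, 0, 0]], "turn": [[0, 0, 0], [0, 0, 0], [0, 0, 0], [0, 0, 0], [0, 0, 0]], "grip": [0.2, 0.15, 0.1, 0.1, 0.1]}}

```text
t: 4.0
tcp_pos: [0.5677, 0.0038, 0.1247]
eef_rot: [0.001, 0.001, 1.0, -0.0]
contact_force: [-0.2, -0.1, 4.7]
finger_gap: 0.256
finger_force: 39.1
```

Call:
{"op": "apply_moves", "data": {"slide": [[0, 0, -0.3], [0, 0, -0.5], [0, 0, -1], [0, 0, -2], [0, 0, -2]], "turn": [[0, 0, 0], [0, 0, 0], [0, 0, 0], [0, 0, 0], [0, 0, 0]], "grip": [0.1, 0.1, 0.1, 0.1, 0.1]}}

```text
t: 4.42
tcp_pos: [0.5664, 0.0041, 0.182]
eef_rot: [-0.001, 0.001, 1.0, 0.0]
contact_force: [-0.1, 0.0, 0.8]
finger_gap: 0.256
finger_force: 39.2
```

```bash
python3 - <<'E'
from h import *
st(); r,d,i=cap("wrist"); cv2.imwrite("pics/w2.png",r[...,::-1]); W=cloud(d,i); discs(W)
P=W[abs(W[...,2]-.19)<.03]; 
to([.518,.375,.18])
E
```

```text
t 4.42 tcp [0.5664 0.0041 0.182 ] gap 0.256 ff 39.2 F [-0.1  0.   0.8]
pan 9094 [ 0.5811 -0.0095] mean [ 0.5657 -0.0163] 120.9 / 120
500 1930 [ 0.5711 -0.0006] mean [ 0.5612 -0.0041] 62.6 / 62
200 1105 [0.5705 0.0016] mean [0.5631 0.0017] 46.2 / 46
100 1956 [0.5683 0.0018] mean [0.5665 0.0018] 33.9 / 34
slide cm to [0.518, 0.375, 0.18] [ 5.18 37.12  0.7 ]
```

View pics/w2.png

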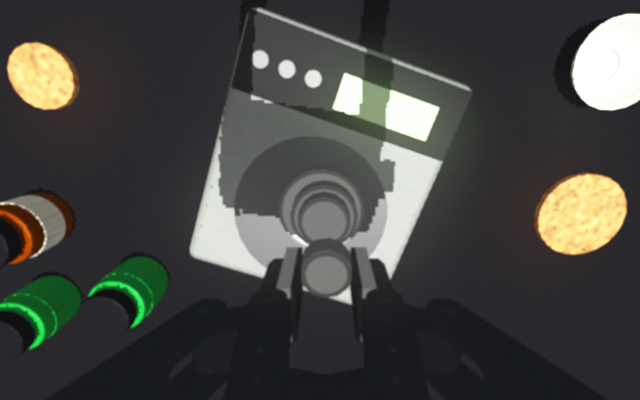

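The weight is held straight at (327,268) and the rest of the stack is unmoved. Off to pad_50.

Call:
{"op": "apply_moves", "data": {"slide": [[0.47, 3.37, 0], [0.47, 3.37, 0], [0.47, 3.37, 0], [0.47, 3.37, 0], [0.47, 3.37, 0]], "turn": [[0, 0, 0], [0, 0, 0], [0, 0, 0], [0, 0, 0], [0, 0, 0]], "grip": [0.1, 0.1, 0.1, 0.1, 0.1]}}

```text
t: 4.88
tcp_pos: [0.5436, 0.1739, 0.1825]
eef_rot: [0.0, 0.001, 1.0, 0.0]
contact_force: [0.6, -0.2, -0.0]
finger_gap: 0.255
finger_force: 39.2
```

Call:
{"op": "apply_moves", "data": {"slide": [[0.47, 3.37, 0], [0.47, 3.37, 0], [0.47, 3.37, 0], [0.47, 3.37, 0], [0, 0, 0]], "turn": [[0, 0, 0], [0, 0, 0], [0, 0, 0], [0, 0, 0], [0, 0, 0]], "grip": [0.1, 0.1, 0.1, 0.1, 0.1]}}

```text
t: 5.3
tcp_pos: [0.5238, 0.3129, 0.1825]
eef_rot: [0.0, -0.002, 1.0, 0.002]
contact_force: [-0.2, -1.1, 0.2]
finger_gap: 0.251
finger_force: 39.3
```

```bash
cat >> h.py <<'E'
def corks(name="wrist",save=None):
    r,d,i=cap(name)
    if save: cv2.imwrite(save,r[...,::-1])
    W=cloud(d,i); r=r.astype(int)
    m=((r[...,0]-r[...,2]>50)&(r[...,0]>120)&(W[...,2]>.001)&(W[...,2]<.014)).astype(np.uint8)
    k,lab,s,ce=cv2.connectedComponentsWithStats(m)
    for j in range(1,k):
        if s[j,4]<150: continue
        P=W[lab==j]; P2=P[:,:2].astype(np.float32)
        cs,_=cv2.findContours((lab==j).astype(np.uint8),0,1); c=max(cs,key=cv2.contourArea).reshape(-1,2)
        e=cv2.fitEllipse((plane(c,i,.008)*1000).astype(np.float32))
        x0,y0,w,h=s[j,:4]
        print("cork px",ce[j].round(0),"z",np.median(P[:,2]).round(4),"ell",np.round(e[0],1),np.round(e[1],1),"cut" if x0==0 or y0==0 or x0+w==640 or y0+h==400 else "")
    return r,d,i,W
E
python3 - <<'E'
from h import *
st(); corks()
E
```

```text
t 5.3 tcp [0.5238 0.3129 0.1825] gap 0.251 ff 39.3 F [-0.2 -1.1  0.2]
cork px [395. 171.] z 0.0085 ell [518.  377.1] [43.2 44.4] 
cork px [257. 247.] z 0.0086 ell [598. 245.] [66.9 87.8]
```

```bash
python3 - <<'E'
from h import *
st(); to([.518,.377,.06])
E
```

```text
t 5.35 tcp [0.5243 0.3103 0.1822] gap 0.256 ff 39.3 F [-0.  -0.8 -0.5]
slide cm to [0.518, 0.377, 0.06] [ 0.62  6.66 12.22]
```

Call:
{"op": "apply_moves", "data": {"slide": [[0.2, 2.3, 2.5], [0.2, 2.3, 2.5], [0.2, 2.2, 2.5], [0, 0, 2.5], [0, 0, 1.5]], "turn": [[0, 0, 0], [0, 0, 0], [0, 0, 0], [0, 0, 0], [0, 0, 0]], "grip": [0.1, 0.1, 0.1, 0.1, 0.1]}}

```text
t: 5.77
tcp_pos: [0.5179, 0.3747, 0.0638]
eef_rot: [-0.002, 0.0, 1.0, -0.001]
contact_force: [-0.6, 0.4, -0.7]
finger_gap: 0.255
finger_force: 39.4
```

Call:
{"op": "apply_moves", "data": {"slide": [[0, 0, 1.5], [0, 0, 1], [0, 0, 0], [0, 0, 0], [0, 0, 0]], "turn": [[0, 0, 0], [0, 0, 0], [0, 0, 0], [0, 0, 0], [0, 0, 0]], "grip": [0.1, 0.1, 0.1, 0.1, 0.1]}}

```text
t: 6.18
tcp_pos: [0.5204, 0.3753, 0.0431]
eef_rot: [0.001, 0.001, 1.0, 0.0]
contact_force: [1.1, -1.4, -0.4]
finger_gap: 0.254
finger_force: 39.4
```

```bash
python3 - <<'E'
from h import *
st(); to([.518,.377,.014])
E
```

```text
t 6.18 tcp [0.5204 0.3753 0.0431] gap 0.254 ff 39.4 F [ 1.1 -1.4 -0.4]
slide cm to [0.518, 0.377, 0.014] [0.24 0.17 2.91]
```

Call:
{"op": "apply_moves", "data": {"slide": [[0.1, 0.15, 1], [0, 0, 1], [0, 0, 0.6], [0, 0, 0], [0, 0, 0]], "turn": [[0, 0, 0], [0, 0, 0], [0, 0, 0], [0, 0, 0], [0, 0, 0]], "grip": [0.1, 0.1, 0.1, 0.1, 0.1]}}

```text
t: 6.6
tcp_pos: [0.5175, 0.3764, 0.0147]
eef_rot: [-0.001, 0.0, 1.0, -0.0]
contact_force: [0.5, 0.2, -0.1]
finger_gap: 0.253
finger_force: 39.4
```

Call:
{"op": "apply_moves", "data": {"slide": [[0, 0, 0.1], [0, 0, 0.1], [0, 0, 0.1], [0, 0, 0], [0, 0, 0]], "turn": [[0, 0, 0], [0, 0, 0], [0, 0, 0], [0, 0, 0], [0, 0, 0]], "grip": [0.1, 0.1, 0.1, 0.1, 0.1]}}

```text
t: 7.02
tcp_pos: [0.5184, 0.3769, 0.013]
eef_rot: [0.0, 0.001, 1.0, 0.0]
contact_force: [0.8, -0.7, -0.1]
finger_gap: 0.254
finger_force: 39.4
```

Call:
{"op": "apply_moves", "data": {"slide": [[0, 0, 0.1], [0, 0, 0], [0, 0, 0.1], [0, 0, 0], [0, 0, 0]], "turn": [[0, 0, 0], [0, 0, 0], [0, 0, 0], [0, 0, 0], [0, 0, 0]], "grip": [0.1, 0.1, 0.1, 0.1, 0.1]}}

```text
t: 7.43
tcp_pos: [0.5185, 0.377, 0.0127]
eef_rot: [0.0, 0.0, 1.0, -0.0]
contact_force: [-4.5, -3.8, 11.2]
finger_gap: 0.255
finger_force: 40.4
```

Contact at TCP 12.7 mm, as predicted. I'll ease off and release.

Call:
{"op": "apply_moves", "data": {"slide": [[0, 0, -0.1], [0, 0, 0], [0, 0, 0], [0, 0, 0], [0, 0, 0]], "turn": [[0, 0, 0], [0, 0, 0], [0, 0, 0], [0, 0, 0], [0, 0, 0]], "grip": [0.25, 0.28, 0.33, 0.4, 0.45]}}

```text
t: 7.85
tcp_pos: [0.5182, 0.3767, 0.0115]
eef_rot: [-0.0, 0.001, 1.0, -0.0]
contact_force: [-0.5, -0.0, -0.7]
finger_gap: 0.448
finger_force: 0.0
```

Call:
{"op": "apply_moves", "data": {"slide": [[0, 0, 0], [0, 0, -1], [0, 0, -2], [0, 0, -3], [0, 0, -3]], "turn": [[0, 0, 0], [0, 0, 0], [0, 0, 0], [0, 0, 0], [0, 0, 0]], "grip": [0.45, 0.45, 0.45, 0.45, 0.45]}}

```text
t: 8.27
tcp_pos: [0.5174, 0.3763, 0.1023]
eef_rot: [-0.001, 0.001, 1.0, -0.001]
contact_force: [0.9, 0.1, 0.2]
finger_gap: 0.448
finger_force: 0.0
```

Call:
{"op": "apply_moves", "data": {"slide": [[0, 0, -3], [0, 0, -3], [0, 0, -2], [0, 0, 0], [0, 0, 0]], "turn": [[0, 0, 0], [0, 0, 0], [0, 0, 0], [0, 0, 0], [0, 0, 0]], "grip": [0.6, 0.6, 0.6, 0.6, 0.6]}}

```text
t: 8.68
tcp_pos: [0.5193, 0.3774, 0.1845]
eef_rot: [0.002, 0.001, 1.0, 0.001]
contact_force: [0.8, -0.7, 0.1]
finger_gap: 0.601
finger_force: 0.0
```

```bash
cat >> h.py <<'E'
def disc(W,c,z,rng=.045,tol=.004):
    P=W[(np.hypot(W[...,0]-c[0],W[...,1]-c[1])<rng)&(abs(W[...,2]-z)<tol)]
    if len(P)<8: print("disc",z,len(P)); return
    e,rad=cv2.minEnclosingCircle(P[:,:2].astype(np.float32).reshape(-1,1,2)); print("disc z",np.median(P[:,2]).round(4),"spread",P[:,2].std().round(4),np.round(e,4),"dia",round(2000*rad,1),len(P))
E
python3 - <<'E'
from h import *
st(); r,d,i,W=corks(); disc(W,(.518,.377),.022); to([.568,.002,.18])
E
```

```text
t 8.68 tcp [0.5193 0.3774 0.1845] gap 0.601 ff 0.0 F [ 0.8 -0.7  0.1]
cork px [325. 169.] z 0.0084 ell [516.6 376.8] [38.3 42.1] 
cork px [219. 228.] z 0.0027 ell [477.5 334.9] [104.9 214. ] 
disc z 0.0226 spread 0.0009 [0.5185 0.3764] dia 24.1 520
slide cm to [0.568, 0.002, 0.18] [ -5.01 -37.48   0.22]
```

Weight_50 stands flat and centred. Back for weight_100.

Call:
{"op": "apply_moves", "data": {"slide": [[-0.45, -3.4, 0], [-0.45, -3.4, 0], [-0.45, -3.4, 0], [-0.45, -3.4, 0], [-0.45, -3.4, 0]], "turn": [[0, 0, 0], [0, 0, 0], [0, 0, 0], [0, 0, 0], [0, 0, 0]], "grip": [0.6, 0.6, 0.6, 0.6, 0.6]}}

```text
t: 9.15
tcp_pos: [0.5392, 0.2051, 0.1795]
eef_rot: [-0.002, 0.0, 1.0, -0.0]
contact_force: [0.5, 0.3, -0.2]
finger_gap: 0.601
finger_force: 0.0
```

Call:
{"op": "apply_moves", "data": {"slide": [[-0.45, -3.4, 0], [-0.45, -3.4, 0], [-0.45, -3.4, 0], [-0.45, -3.4, 0], [-0.45, -3.4, 0]], "turn": [[0, 0, 0], [0, 0, 0], [0, 0, 0], [0, 0, 0], [0, 0, 0]], "grip": [0.6, 0.6, 0.6, 0.6, 0.6]}}

```text
t: 9.57
tcp_pos: [0.5615, 0.0352, 0.1797]
eef_rot: [-0.002, 0.001, 1.0, 0.0]
contact_force: [0.2, 0.1, 0.4]
finger_gap: 0.597
finger_force: 0.0
```

Call:
{"op": "apply_moves", "data": {"slide": [[-0.45, -3.4, 1], [0, 0, 2], [0, 0, 0], [0, 0, 0], [0, 0, 0]], "turn": [[0, 0, 0], [0, 0, 0], [0, 0, 0], [0, 0, 0], [0, 0, 0]], "grip": [0.6, 0.6, 0.6, 0.6, 0.6]}}

```text
t: 9.98
tcp_pos: [0.5667, 0.0036, 0.1512]
eef_rot: [-0.001, 0.0, 1.0, 0.0]
contact_force: [0.0, 0.2, -0.2]
finger_gap: 0.598
finger_force: 0.0
```

```bash
python3 - <<'E'
from h import *
st(); to([.5685,.002,.109]); print(R().round(3).tolist())
E
```

```text
t 9.98 tcp [0.5667 0.0036 0.1512] gap 0.598 ff 0.0 F [ 0.   0.2 -0.2]
slide cm to [0.5685, 0.002, 0.109] [-0.18 -0.16  4.22]
[[-1.0, 0.0, -0.002], [0.0, 1.0, 0.001], [0.002, 0.001, -1.0]]
```

Call:
{"op": "apply_moves", "data": {"slide": [[-0.15, -0.15, 1.5], [0, 0, 1.5], [0, 0, 1.2], [0, 0, 0], [0, 0, 0]], "turn": [[0, 0, 0], [0, 0, 0], [0, 0, 0], [0, 0, 0], [0, 0, 0]], "grip": [0.6, 0.6, 0.6, 0.6, 0.6]}}

```text
t: 10.4
tcp_pos: [0.5684, 0.0022, 0.1095]
eef_rot: [-0.001, -0.0, 1.0, 0.0]
contact_force: [-0.1, -0.5, 0.2]
finger_gap: 0.602
finger_force: 0.0
```

Call:
{"op": "apply_moves", "data": {"slide": [[0, 0, 0], [0, 0, 0], [0, 0, 0], [0, 0, 0], [0, 0, 0]], "turn": [[0, 0, 0], [0, 0, 0], [0, 0, 0], [0, 0, 0], [0, 0, 0]], "grip": [0.55, 0.5, 0.45, 0.4, 0.35]}}

```text
t: 10.82
tcp_pos: [0.5696, 0.0013, 0.111]
eef_rot: [0.001, 0.001, 1.0, 0.0]
contact_force: [0.2, 1.3, 5.2]
finger_gap: 0.375
finger_force: 39.4
```

Call:
{"op": "apply_moves", "data": {"slide": [[0, 0, 0], [0, 0, 0], [0, 0, 0], [0, 0, 0], [0, 0, 0]], "turn": [[0, 0, 0], [0, 0, 0], [0, 0, 0], [0, 0, 0], [0, 0, 0]], "grip": [0.3, 0.25, 0.2, 0.2, 0.2]}}

```text
t: 11.23
tcp_pos: [0.5696, 0.0013, 0.1109]
eef_rot: [0.001, 0.001, 1.0, 0.0]
contact_force: [-0.9, 0.9, 5.5]
finger_gap: 0.373
finger_force: 39.5
```

Call:
{"op": "apply_moves", "data": {"slide": [[0, 0, -0.3], [0, 0, -0.5], [0, 0, -1], [0, 0, -2.5], [0, 0, -3]], "turn": [[0, 0, 0], [0, 0, 0], [0, 0, 0], [0, 0, 0], [0, 0, 0]], "grip": [0.2, 0.2, 0.2, 0.2, 0.2]}}

```text
t: 11.65
tcp_pos: [0.567, 0.0014, 0.1817]
eef_rot: [-0.003, 0.001, 1.0, 0.0]
contact_force: [0.9, -0.4, -1.0]
finger_gap: 0.376
finger_force: 39.8
```

```bash
python3 - <<'E'
from h import *
st(); r,d,i=cap("wrist"); discs(cloud(d,i)); to([.477,-.2415,.18])
E
```

```text
t 11.65 tcp [0.567  0.0014 0.1817] gap 0.376 ff 39.8 F [ 0.9 -0.4 -1. ]
pan 8787 [ 0.581  -0.0094] mean [ 0.5637 -0.0164] 120.6 / 120
500 1800 [ 0.5708 -0.0007] mean [ 0.5594 -0.0035] 62.5 / 62
200 2671 [0.5705 0.0017] mean [0.5651 0.0018] 45.9 / 46
slide cm to [0.477, -0.2415, 0.18] [  9.44 -24.25   1.01]
```

Call:
{"op": "apply_moves", "data": {"slide": [[1.15, -3, 0], [1.15, -3, 0], [1.15, -3, 0], [1.15, -3, 0], [1.15, -3, 0]], "turn": [[0, 0, 0], [0, 0, 0], [0, 0, 0], [0, 0, 0], [0, 0, 0]], "grip": [0.2, 0.2, 0.2, 0.2, 0.2]}}

```text
t: 12.12
tcp_pos: [0.5107, -0.15, 0.1836]
eef_rot: [0.0, 0.0, 1.0, -0.0]
contact_force: [0.2, -0.2, -0.8]
finger_gap: 0.37
finger_force: 39.9
```

Call:
{"op": "apply_moves", "data": {"slide": [[1.15, -3, 0], [1.15, -3, 0], [0, 0, 0], [0, 0, 0], [0, 0, 0]], "turn": [[0, 0, 0], [0, 0, 0], [0, 0, 0], [0, 0, 0], [0, 0, 0]], "grip": [0.2, 0.2, 0.2, 0.2, 0.2]}}

```text
t: 12.53
tcp_pos: [0.4883, -0.2086, 0.1832]
eef_rot: [0.0, 0.001, 1.0, 0.0]
contact_force: [0.8, 0.3, -0.8]
finger_gap: 0.371
finger_force: 40.0
```

```bash
python3 - <<'E'
from h import *
st(); corks(); to([.477,-.2415,.05])
E
```

```text
t 12.53 tcp [ 0.4883 -0.2086  0.1832] gap 0.371 ff 40.0 F [ 0.8  0.3 -0.8]
cork px [293. 165.] z 0.0086 ell [ 477.6 -240.9] [51.8 52.7] 
cork px [107. 209.] z 0.0086 ell [ 521.1 -421. ] [65.4 69.5] 
slide cm to [0.477, -0.2415, 0.05] [ 1.14 -3.35 13.31]
```

Call:
{"op": "apply_moves", "data": {"slide": [[0.4, -1.1, 2.5], [0.4, -1.1, 2.5], [0.3, -1.1, 2.5], [0, 0, 2.5], [0, 0, 2]], "turn": [[0, 0, 0], [0, 0, 0], [0, 0, 0], [0, 0, 0], [0, 0, 0]], "grip": [0.2, 0.2, 0.2, 0.2, 0.2]}}

```text
t: 13.0
tcp_pos: [0.477, -0.2404, 0.0611]
eef_rot: [-0.0, -0.0, 1.0, 0.0]
contact_force: [0.7, 1.3, -1.6]
finger_gap: 0.37
finger_force: 40.0
```

Call:
{"op": "apply_moves", "data": {"slide": [[0, 0, 1.5], [0, 0, 1], [0, 0, 0], [0, 0, 0], [0, 0, 0]], "turn": [[0, 0, 0], [0, 0, 0], [0, 0, 0], [0, 0, 0], [0, 0, 0]], "grip": [0.2, 0.2, 0.2, 0.2, 0.2]}}

```text
t: 13.42
tcp_pos: [0.4782, -0.2417, 0.039]
eef_rot: [0.001, 0.0, 1.0, -0.001]
contact_force: [1.1, -0.3, -0.9]
finger_gap: 0.368
finger_force: 40.0
```

```bash
python3 - <<'E'
from h import *
st(); to([.4776,-.241,.0145])
E
```

```text
t 13.42 tcp [ 0.4782 -0.2417  0.039 ] gap 0.368 ff 40.0 F [ 1.1 -0.3 -0.9]
slide cm to [0.4776, -0.241, 0.0145] [0.07 0.08 2.45]
```

Call:
{"op": "apply_moves", "data": {"slide": [[0, 0, 1], [0, 0, 0.8], [0, 0, 0.6], [0, 0, 0], [0, 0, 0]], "turn": [[0, 0, 0], [0, 0, 0], [0, 0, 0], [0, 0, 0], [0, 0, 0]], "grip": [0.2, 0.2, 0.2, 0.2, 0.2]}}

```text
t: 13.83
tcp_pos: [0.4766, -0.2413, 0.0131]
eef_rot: [-0.001, 0.001, 1.0, 0.0]
contact_force: [-0.2, -0.7, -1.5]
finger_gap: 0.37
finger_force: 43.3
```

Call:
{"op": "apply_moves", "data": {"slide": [[0, 0, 0.1], [0, 0, 0], [0, 0, 0.1], [0, 0, 0], [0, 0, 0]], "turn": [[0, 0, 0], [0, 0, 0], [0, 0, 0], [0, 0, 0], [0, 0, 0]], "grip": [0.2, 0.2, 0.2, 0.2, 0.2]}}

```text
t: 14.25
tcp_pos: [0.4772, -0.2417, 0.0119]
eef_rot: [0.0, 0.001, 1.0, -0.0]
contact_force: [0.2, -0.4, -1.3]
finger_gap: 0.368
finger_force: 43.3
```

Call:
{"op": "apply_moves", "data": {"slide": [[0, 0, 0.1], [0, 0, 0], [0, 0, 0], [0, 0, 0], [0, 0, 0]], "turn": [[0, 0, 0], [0, 0, 0], [0, 0, 0], [0, 0, 0], [0, 0, 0]], "grip": [0.2, 0.2, 0.2, 0.2, 0.2]}}

```text
t: 14.67
tcp_pos: [0.4773, -0.2418, 0.0117]
eef_rot: [0.0, 0.0, 1.0, -0.0]
contact_force: [-3.0, 1.8, 7.5]
finger_gap: 0.373
finger_force: 44.0
```

Contact. Release, then go up.

Call:
{"op": "apply_moves", "data": {"slide": [[0, 0, -0.1], [0, 0, 0], [0, 0, 0], [0, 0, 0], [0, 0, 0]], "turn": [[0, 0, 0], [0, 0, 0], [0, 0, 0], [0, 0, 0], [0, 0, 0]], "grip": [0.37, 0.4, 0.45, 0.5, 0.55]}}

```text
t: 15.08
tcp_pos: [0.4772, -0.2417, 0.0118]
eef_rot: [0.0, 0.001, 1.0, -0.0]
contact_force: [0.8, -0.1, 0.4]
finger_gap: 0.551
finger_force: 0.0
```

Call:
{"op": "apply_moves", "data": {"slide": [[0, 0, 0], [0, 0, -1], [0, 0, -2], [0, 0, -3], [0, 0, -3]], "turn": [[0, 0, 0], [0, 0, 0], [0, 0, 0], [0, 0, 0], [0, 0, 0]], "grip": [0.55, 0.55, 0.55, 0.55, 0.55]}}

```text
t: 15.5
tcp_pos: [0.4763, -0.2411, 0.1025]
eef_rot: [-0.001, 0.001, 1.0, 0.001]
contact_force: [1.2, -1.1, -0.3]
finger_gap: 0.55
finger_force: 0.0
```

Call:
{"op": "apply_moves", "data": {"slide": [[0, 0, -3], [0, 0, -3], [0, 0, -2], [0, 0, 0], [0, 0, 0]], "turn": [[0, 0, 0], [0, 0, 0], [0, 0, 0], [0, 0, 0], [0, 0, 0]], "grip": [0.7, 0.7, 0.7, 0.7, 0.7]}}

```text
t: 15.92
tcp_pos: [0.4781, -0.2423, 0.1841]
eef_rot: [0.002, 0.001, 1.0, -0.001]
contact_force: [-0.6, 0.2, 0.1]
finger_gap: 0.696
finger_force: 0.0
```

```bash
python3 - <<'E'
from h import *
st(); r,d,i,W=corks(); disc(W,(.4776,-.241),.022); to([.5705,.0015,.18])
E
```

```text
t 15.92 tcp [ 0.4781 -0.2423  0.1841] gap 0.696 ff 0.0 F [-0.6  0.2  0.1]
cork px [331. 173.] z 0.0085 ell [ 477.3 -240.8] [52.1 53.3] 
cork px [146. 217.] z 0.0085 ell [ 520.9 -421. ] [65.9 68.8] 
disc z 0.0227 spread 0.0009 [ 0.4768 -0.2426] dia 34.0 1045
slide cm to [0.5705, 0.0015, 0.18] [-9.31 24.32  0.22]
```

Weight_100 is flat and centred. Back for weight_200.

Call:
{"op": "apply_moves", "data": {"slide": [[-1.15, 3, 0], [-1.15, 3, 0], [-1.15, 3, 0], [-1.15, 3, 0], [-1.15, 3, 0]], "turn": [[0, 0, 0], [0, 0, 0], [0, 0, 0], [0, 0, 0], [0, 0, 0]], "grip": [0.75, 0.75, 0.75, 0.75, 0.75]}}

```text
t: 16.38
tcp_pos: [0.5338, -0.09, 0.1798]
eef_rot: [-0.002, 0.001, 1.0, 0.001]
contact_force: [0.5, 1.5, 0.2]
finger_gap: 0.753
finger_force: 0.0
```

Call:
{"op": "apply_moves", "data": {"slide": [[-1.15, 3, 0], [-1.15, 3, 0], [-1.2, 3.2, 2], [0, 0, 2], [0, 0, 0]], "turn": [[0, 0, 0], [0, 0, 0], [0, 0, 0], [0, 0, 0], [0, 0, 0]], "grip": [0.75, 0.75, 0.75, 0.75, 0.75]}}

```text
t: 16.8
tcp_pos: [0.566, 0.0027, 0.1356]
eef_rot: [-0.005, -0.001, 1.0, 0.001]
contact_force: [-0.9, -0.1, -0.9]
finger_gap: 0.748
finger_force: 0.0
```

Call:
{"op": "apply_moves", "data": {"slide": [[0, 0, 0], [0, 0, 0], [0, 0, 0], [0, 0, 0], [0, 0, 0]], "turn": [[0, 0, 0], [0, 0, 0], [0, 0, 0], [0, 0, 0], [0, 0, 0]], "grip": [0.75, 0.75, 0.75, 0.75, 0.75]}}

```text
t: 17.22
tcp_pos: [0.5705, -0.0006, 0.143]
eef_rot: [0.001, 0.001, 1.0, -0.0]
contact_force: [0.5, 0.3, 0.7]
finger_gap: 0.751
finger_force: 0.0
```

```bash
python3 - <<'E'
from h import *
st(); to([.5705,.0015,.0935])
E
```

```text
t 17.22 tcp [ 0.5705 -0.0006  0.143 ] gap 0.751 ff 0.0 F [0.5 0.3 0.7]
slide cm to [0.5705, 0.0015, 0.0935] [0.01 0.22 4.95]
```

Call:
{"op": "apply_moves", "data": {"slide": [[0, 0.2, 1.3], [0, 0, 1.3], [0, 0, 1.2], [0, 0, 0.7], [0, 0, 0.4]], "turn": [[0, 0, 0], [0, 0, 0], [0, 0, 0], [0, 0, 0], [0, 0, 0]], "grip": [0.75, 0.75, 0.75, 0.75, 0.75]}}

```text
t: 17.63
tcp_pos: [0.5683, 0.0025, 0.0901]
eef_rot: [-0.002, 0.001, 1.0, 0.0]
contact_force: [-0.2, 0.5, 1.1]
finger_gap: 0.751
finger_force: 0.0
```

Call:
{"op": "apply_moves", "data": {"slide": [[0, 0, 0], [0, 0, 0], [0, 0, 0], [0, 0, 0], [0, 0, 0]], "turn": [[0, 0, 0], [0, 0, 0], [0, 0, 0], [0, 0, 0], [0, 0, 0]], "grip": [0.7, 0.65, 0.6, 0.55, 0.5]}}

```text
t: 18.05
tcp_pos: [0.5707, 0.0022, 0.094]
eef_rot: [0.001, 0.0, 1.0, -0.0]
contact_force: [-0.6, 0.6, 2.8]
finger_gap: 0.514
finger_force: 40.8
```

Call:
{"op": "apply_moves", "data": {"slide": [[0, 0, 0], [0, 0, 0], [0, 0, 0], [0, 0, 0], [0, 0, 0]], "turn": [[0, 0, 0], [0, 0, 0], [0, 0, 0], [0, 0, 0], [0, 0, 0]], "grip": [0.45, 0.4, 0.35, 0.3, 0.3]}}

```text
t: 18.47
tcp_pos: [0.5707, 0.0022, 0.0939]
eef_rot: [0.001, 0.001, 1.0, -0.0]
contact_force: [-1.4, -0.3, 5.5]
finger_gap: 0.521
finger_force: 41.0
```

Call:
{"op": "apply_moves", "data": {"slide": [[0, 0, -0.3], [0, 0, -0.5], [0, 0, -1], [0, 0, -2], [0, 0, -2.5]], "turn": [[0, 0, 0], [0, 0, 0], [0, 0, 0], [0, 0, 0], [0, 0, 0]], "grip": [0.3, 0.3, 0.3, 0.3, 0.3]}}

```text
t: 18.88
tcp_pos: [0.5681, 0.0024, 0.1548]
eef_rot: [-0.002, 0.001, 1.0, 0.0]
contact_force: [0.0, -1.2, -1.3]
finger_gap: 0.521
finger_force: 41.1
```

```bash
python3 - <<'E'
from h import *
st(); r,d,i=cap("wrist"); discs(cloud(d,i)); to([.521,-.421,.18])
E
```

```text
t 18.88 tcp [0.5681 0.0024 0.1548] gap 0.521 ff 41.1 F [ 0.  -1.2 -1.3]
pan 9482 [ 0.5809 -0.0094] mean [ 0.5581 -0.0167] 120.6 / 120
500 3972 [ 0.571  -0.0006] mean [ 0.5589 -0.0011] 62.3 / 62
slide cm to [0.521, -0.421, 0.18] [  5.07 -42.31  -1.79]
```

Call:
{"op": "apply_moves", "data": {"slide": [[0.4, -2.5, -1.5], [0.4, -3.3, -0.5], [0.4, -3.3, 0], [0.4, -3.3, 0], [0.4, -3.3, 0]], "turn": [[0, 0, 0], [0, 0, 0], [0, 0, 0], [0, 0, 0], [0, 0, 0]], "grip": [0.3, 0.3, 0.3, 0.3, 0.3]}}

```text
t: 19.35
tcp_pos: [0.5496, -0.1561, 0.1766]
eef_rot: [0.0, 0.0, 1.0, -0.0]
contact_force: [-0.2, -0.3, -2.4]
finger_gap: 0.515
finger_force: 41.3
```

Call:
{"op": "apply_moves", "data": {"slide": [[0.4, -3.3, 0], [0.4, -3.3, 0], [0.4, -3.3, 0], [0.4, -3.3, 0], [0.4, -3.3, 0]], "turn": [[0, 0, 0], [0, 0, 0], [0, 0, 0], [0, 0, 0], [0, 0, 0]], "grip": [0.3, 0.3, 0.3, 0.3, 0.3]}}

```text
t: 19.77
tcp_pos: [0.5291, -0.3214, 0.1762]
eef_rot: [0.0, 0.001, 1.0, -0.0]
contact_force: [0.8, -0.9, -2.3]
finger_gap: 0.517
finger_force: 41.3
```

Call:
{"op": "apply_moves", "data": {"slide": [[0.4, -3.3, 0], [0.4, -3, 0], [0.2, -2, 0], [0, 0, 0], [0, 0, 0]], "turn": [[0, 0, 0], [0, 0, 0], [0, 0, 0], [0, 0, 0], [0, 0, 0]], "grip": [0.3, 0.3, 0.3, 0.3, 0.3]}}

```text
t: 20.18
tcp_pos: [0.5189, -0.4037, 0.1757]
eef_rot: [-0.0, 0.002, 1.0, 0.0]
contact_force: [0.3, 1.1, -2.3]
finger_gap: 0.515
finger_force: 41.4
```

```bash
python3 - <<'E'
from h import *
st(); corks(); to([.521,-.421,.04])
E
```

```text
t 20.18 tcp [ 0.5189 -0.4037  0.1757] gap 0.515 ff 41.4 F [ 0.3  1.1 -2.3]
cork px [485. 129.] z 0.0049 ell [ 479.8 -235.8] [57.2 68. ] 
cork px [309. 179.] z 0.0085 ell [ 520.1 -421. ] [61.2 67.5] 
cork px [448. 249.] z 0.0081 ell [-18584.3 -15102.8] [ 1369.5 48457.2] 
slide cm to [0.521, -0.421, 0.04] [-0.18 -1.86 13.56]
```

Call:
{"op": "apply_moves", "data": {"slide": [[-0.1, -0.9, 2.5], [-0.1, -0.8, 2.5], [0, 0, 2.5], [0, 0, 2.5], [0, 0, 2]], "turn": [[0, 0, 0], [0, 0, 0], [0, 0, 0], [0, 0, 0], [0, 0, 0]], "grip": [0.3, 0.3, 0.3, 0.3, 0.3]}}

```text
t: 20.65
tcp_pos: [0.5214, -0.4174, 0.0538]
eef_rot: [-0.001, -0.0, 1.0, 0.001]
contact_force: [0.3, 0.5, -2.4]
finger_gap: 0.519
finger_force: 41.5
```

Call:
{"op": "apply_moves", "data": {"slide": [[0, 0, 1], [0, 0, 0.5], [0, 0, 0], [0, 0, 0], [0, 0, 0]], "turn": [[0, 0, 0], [0, 0, 0], [0, 0, 0], [0, 0, 0], [0, 0, 0]], "grip": [0.3, 0.3, 0.3, 0.3, 0.3]}}

```text
t: 21.07
tcp_pos: [0.5226, -0.4205, 0.0429]
eef_rot: [0.001, 0.0, 1.0, -0.001]
contact_force: [-0.7, 0.0, -1.6]
finger_gap: 0.514
finger_force: 41.5
```

```bash
python3 - <<'E'
from h import *
st(); to([.521,-.421,.013])
E
```

```text
t 21.07 tcp [ 0.5226 -0.4205  0.0429] gap 0.514 ff 41.5 F [-0.7  0.  -1.6]
slide cm to [0.521, -0.421, 0.013] [ 0.17 -0.04  2.99]
```

Call:
{"op": "apply_moves", "data": {"slide": [[0.1, 0, 1], [0, 0, 1], [0, 0, 0.7], [0, 0, 0.1], [0, 0, 0]], "turn": [[0, 0, 0], [0, 0, 0], [0, 0, 0], [0, 0, 0], [0, 0, 0]], "grip": [0.3, 0.3, 0.3, 0.3, 0.3]}}

```text
t: 21.48
tcp_pos: [0.5199, -0.4192, 0.0116]
eef_rot: [-0.001, 0.001, 1.0, 0.001]
contact_force: [0.8, 0.1, -2.3]
finger_gap: 0.512
finger_force: 41.5
```

Call:
{"op": "apply_moves", "data": {"slide": [[0, 0, 0], [0, 0, 0.1], [0, 0, 0], [0, 0, 0], [0, 0, 0]], "turn": [[0, 0, 0], [0, 0, 0], [0, 0, 0], [0, 0, 0], [0, 0, 0]], "grip": [0.3, 0.3, 0.3, 0.3, 0.3]}}

```text
t: 21.9
tcp_pos: [0.5205, -0.4198, 0.012]
eef_rot: [0.0, 0.001, 1.0, -0.0]
contact_force: [-0.2, 0.5, -1.8]
finger_gap: 0.514
finger_force: 41.4
```

Call:
{"op": "apply_moves", "data": {"slide": [[0, 0, 0.1], [0, 0, 0], [0, 0, 0], [0, 0, 0], [0, 0, 0]], "turn": [[0, 0, 0], [0, 0, 0], [0, 0, 0], [0, 0, 0], [0, 0, 0]], "grip": [0.3, 0.3, 0.3, 0.3, 0.3]}}

```text
t: 22.32
tcp_pos: [0.5206, -0.4199, 0.011]
eef_rot: [0.0, 0.001, 1.0, -0.0]
contact_force: [-0.3, -0.1, -1.0]
finger_gap: 0.518
finger_force: 41.6
```

Call:
{"op": "apply_moves", "data": {"slide": [[0, 0, 0.08], [0, 0, 0], [0, 0, 0], [0, 0, 0], [0, 0, 0]], "turn": [[0, 0, 0], [0, 0, 0], [0, 0, 0], [0, 0, 0], [0, 0, 0]], "grip": [0.3, 0.3, 0.3, 0.3, 0.3]}}

```text
t: 22.73
tcp_pos: [0.5207, -0.4199, 0.011]
eef_rot: [0.0, 0.0, 1.0, -0.0]
contact_force: [-2.2, 1.7, 6.2]
finger_gap: 0.514
finger_force: 42.2
```

Call:
{"op": "apply_moves", "data": {"slide": [[0, 0, -0.1], [0, 0, 0], [0, 0, 0], [0, 0, 0], [0, 0, 0]], "turn": [[0, 0, 0], [0, 0, 0], [0, 0, 0], [0, 0, 0], [0, 0, 0]], "grip": [0.52, 0.55, 0.6, 0.65, 0.7]}}

```text
t: 23.15
tcp_pos: [0.5205, -0.4197, 0.0109]
eef_rot: [-0.0, 0.001, 1.0, -0.0]
contact_force: [0.2, 0.7, 0.3]
finger_gap: 0.704
finger_force: 0.0
```

Call:
{"op": "apply_moves", "data": {"slide": [[0, 0, 0], [0, 0, -1], [0, 0, -2], [0, 0, -3], [0, 0, -3]], "turn": [[0, 0, 0], [0, 0, 0], [0, 0, 0], [0, 0, 0], [0, 0, 0]], "grip": [0.7, 0.7, 0.7, 0.7, 0.7]}}

```text
t: 23.57
tcp_pos: [0.5198, -0.419, 0.1015]
eef_rot: [-0.001, 0.001, 1.0, 0.001]
contact_force: [1.1, 0.2, 0.4]
finger_gap: 0.699
finger_force: 0.0
```

Call:
{"op": "apply_moves", "data": {"slide": [[0, 0, -3], [0, 0, -3], [0, 0, -2], [0, 0, 0], [0, 0, 0]], "turn": [[0, 0, 0], [0, 0, 0], [0, 0, 0], [0, 0, 0], [0, 0, 0]], "grip": [1, 1, 1, 1, 1]}}

```text
t: 23.98
tcp_pos: [0.5214, -0.4206, 0.1839]
eef_rot: [0.002, 0.001, 1.0, -0.002]
contact_force: [-0.4, 0.2, -0.2]
finger_gap: 1.002
finger_force: 0.0
```

```bash
python3 - <<'E'
from h import *
st(); r,d,i,W=corks(); disc(W,(.521,-.42),.023); to([.571,-.0006,.18])
E
```

```text
t 23.98 tcp [ 0.5214 -0.4206  0.1839] gap 1.002 ff 0.0 F [-0.4  0.2 -0.2]
cork px [501. 125.] z 0.0045 ell [ 479.7 -232.7] [60.3 74.8] 
cork px [323. 170.] z 0.0085 ell [ 521.5 -422.3] [60.3 62.1] 
cork px [463. 243.] z 0.0084 ell [ 633.7 -248.7] [ 71.8 122.5] 
disc z 0.0237 spread 0.0008 [ 0.5207 -0.4204] dia 45.9 1935
slide cm to [0.571, -0.0006, 0.18] [-5.   41.92  0.14]
```

Weight_200 is flat and centred. Next is weight_500.

Call:
{"op": "apply_moves", "data": {"slide": [[-0.4, 3.3, 0], [-0.4, 3.3, 0], [-0.4, 3.3, 0], [-0.4, 3.3, 0], [-0.4, 3.3, 0]], "turn": [[0, 0, 0], [0, 0, 0], [0, 0, 0], [0, 0, 0], [0, 0, 0]], "grip": [1, 1, 1, 1, 1], "grip_force": 60}}

```text
t: 24.45
tcp_pos: [0.5394, -0.2526, 0.1787]
eef_rot: [-0.002, 0.001, 1.0, 0.001]
contact_force: [0.1, -0.1, -0.2]
finger_gap: 1.0
finger_force: 0.0
```

Call:
{"op": "apply_moves", "data": {"slide": [[-0.4, 3.3, 0], [-0.4, 3.3, 0], [-0.4, 3.3, 0], [-0.4, 3.3, 0], [-0.4, 3.3, 0]], "turn": [[0, 0, 0], [0, 0, 0], [0, 0, 0], [0, 0, 0], [0, 0, 0]], "grip": [1, 1, 1, 1, 1]}}

```text
t: 24.87
tcp_pos: [0.5594, -0.0877, 0.1789]
eef_rot: [-0.002, 0.001, 1.0, 0.001]
contact_force: [0.4, 0.6, -0.1]
finger_gap: 0.998
finger_force: 0.0
```

Call:
{"op": "apply_moves", "data": {"slide": [[-0.4, 3.3, 0], [-0.4, 3.3, 1], [-0.2, 2.4, 2], [0, 0, 2], [0, 0, 1]], "turn": [[0, 0, 0], [0, 0, 0], [0, 0, 0], [0, 0, 0], [0, 0, 0]], "grip": [1, 1, 1, 1, 1]}}

```text
t: 25.28
tcp_pos: [0.568, 0.0023, 0.1166]
eef_rot: [-0.003, -0.001, 1.0, 0.0]
contact_force: [-0.6, -0.6, 0.1]
finger_gap: 1.003
finger_force: 0.0
```

Call:
{"op": "apply_moves", "data": {"slide": [[0, 0, 0], [0, 0, 0], [0, 0, 0], [0, 0, 0], [0, 0, 0]], "turn": [[0, 0, 0], [0, 0, 0], [0, 0, 0], [0, 0, 0], [0, 0, 0]], "grip": [1, 1, 1, 1, 1]}}

```text
t: 25.7
tcp_pos: [0.5718, -0.0006, 0.1223]
eef_rot: [0.001, 0.001, 1.0, -0.0]
contact_force: [-0.0, -0.6, -0.8]
finger_gap: 1.007
finger_force: 0.0
```

```bash
python3 - <<'E'
from h import *
st(); r,d,i=cap("wrist"); discs(cloud(d,i)); to([.571,-.0006,.072])
E
```

```text
t 25.7 tcp [ 0.5718 -0.0006  0.1223] gap 1.007 ff 0.0 F [-0.  -0.6 -0.8]
pan 18226 [ 0.5807 -0.0092] mean [ 0.5767 -0.0141] 120.6 / 120
500 9346 [ 5.714e-01 -5.000e-04] mean [ 5.694e-01 -4.000e-04] 62.5 / 62
50 112 [ 0.5719 -0.0015] mean [0.572 0.003] 88.4 / 24
slide cm to [0.571, -0.0006, 0.072] [ 0.07 -0.01  5.02]
```

Call:
{"op": "apply_moves", "data": {"slide": [[0, 0, 1.5], [0, 0, 1.5], [0, 0, 1], [0, 0, 0.6], [0, 0, 0.4]], "turn": [[0, 0, 0], [0, 0, 0], [0, 0, 0], [0, 0, 0], [0, 0, 0]], "grip": [1, 1, 1, 1, 1]}}

```text
t: 26.17
tcp_pos: [0.5705, 0.0002, 0.0703]
eef_rot: [-0.001, 0.001, 1.0, 0.0]
contact_force: [-0.1, -0.3, -0.8]
finger_gap: 1.003
finger_force: 0.0
```

Call:
{"op": "apply_moves", "data": {"slide": [[0, 0, 0], [0, 0, 0], [0, 0, 0], [0, 0, 0], [0, 0, 0]], "turn": [[0, 0, 0], [0, 0, 0], [0, 0, 0], [0, 0, 0], [0, 0, 0]], "grip": [0.95, 0.9, 0.85, 0.8, 0.75]}}

```text
t: 26.58
tcp_pos: [0.5714, 0.0002, 0.0717]
eef_rot: [0.001, 0.0, 1.0, -0.0]
contact_force: [0.4, 0.3, -0.0]
finger_gap: 0.751
finger_force: 0.0
```

Call:
{"op": "apply_moves", "data": {"slide": [[0, 0, 0], [0, 0, 0], [0, 0, 0], [0, 0, 0], [0, 0, 0]], "turn": [[0, 0, 0], [0, 0, 0], [0, 0, 0], [0, 0, 0], [0, 0, 0]], "grip": [0.7, 0.65, 0.6, 0.55, 0.5]}}

```text
t: 27.0
tcp_pos: [0.5715, 0.0003, 0.0723]
eef_rot: [0.001, 0.0, 1.0, -0.0]
contact_force: [-1.6, 0.7, 6.1]
finger_gap: 0.701
finger_force: 63.5
```

Call:
{"op": "apply_moves", "data": {"slide": [[0, 0, -0.3], [0, 0, -0.5], [0, 0, -1], [0, 0, -2], [0, 0, -2.5]], "turn": [[0, 0, 0], [0, 0, 0], [0, 0, 0], [0, 0, 0], [0, 0, 0]], "grip": [0.5, 0.5, 0.5, 0.5, 0.5]}}

```text
t: 27.42
tcp_pos: [0.5688, 0.0005, 0.1327]
eef_rot: [-0.003, 0.001, 1.0, 0.0]
contact_force: [-0.5, 0.4, -4.7]
finger_gap: 0.696
finger_force: 66.0
```

```bash
python3 - <<'E'
from h import *
st(); r,d,i=cap("wrist"); cv2.imwrite("pics/w3.png",r[...,::-1]); to([.6,.246,.18])
E
```

```text
t 27.42 tcp [5.688e-01 5.000e-04 1.327e-01] gap 0.696 ff 66.0 F [-0.5  0.4 -4.7]
slide cm to [0.6, 0.246, 0.18] [-2.69 24.6  -4.01]
```

View pics/w3.png

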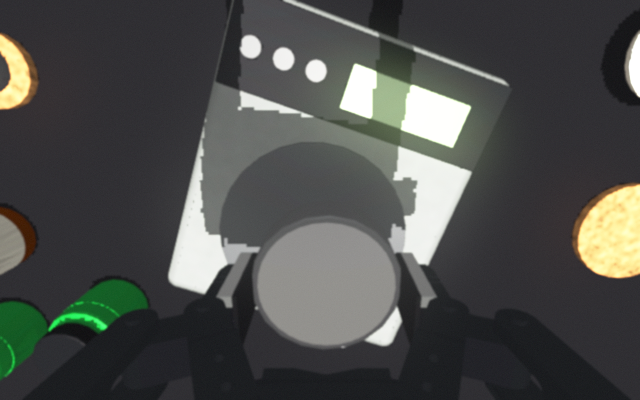

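The 500 g weight is held level at (327,282). Off to pad_500.

Call:
{"op": "apply_moves", "data": {"slide": [[-0.3, 2, -2], [-0.4, 3.2, -2], [-0.4, 3.2, 0], [-0.4, 3.2, 0], [-0.4, 3.2, 0]], "turn": [[0, 0, 0], [0, 0, 0], [0, 0, 0], [0, 0, 0], [0, 0, 0]], "grip": [0.5, 0.5, 0.5, 0.5, 0.5]}}

```text
t: 27.88
tcp_pos: [0.5903, 0.1496, 0.1745]
eef_rot: [0.001, 0.001, 1.0, 0.0]
contact_force: [0.9, -0.3, -4.4]
finger_gap: 0.699
finger_force: 67.1
```

Call:
{"op": "apply_moves", "data": {"slide": [[-0.4, 3, 0], [-0.2, 1.5, 0], [0, 0, 0], [0, 0, 0], [0, 0, 0]], "turn": [[0, 0, 0], [0, 0, 0], [0, 0, 0], [0, 0, 0], [0, 0, 0]], "grip": [0.5, 0.5, 0.5, 0.5, 0.5]}}

```text
t: 28.3
tcp_pos: [0.5959, 0.1923, 0.1735]
eef_rot: [-0.0, 0.001, 1.0, -0.0]
contact_force: [0.5, -0.5, -5.3]
finger_gap: 0.699
finger_force: 67.1
```

```bash
python3 - <<'E'
from h import *
st(); corks(); to([.601,.2465,.04])
E
```

```text
t 28.3 tcp [0.5959 0.1923 0.1735] gap 0.699 ff 67.1 F [ 0.5 -0.5 -5.3]
cork px [542.  88.] z 0.0083 ell [518.3 376.7] [42.7 43.6] 
cork px [391. 185.] z 0.0085 ell [602.7 250.7] [77.1 81.5] 
slide cm to [0.601, 0.2465, 0.04] [-0.5   5.46 13.36]
```

```bash
python3 - <<'E'
from h import *
from scipy.optimize import least_squares
r,d,i,W=corks(save="pics/w4.png")
m=((r[...,0]-r[...,2]>50)&(r[...,0]>120)&(W[...,2]>.001)&(W[...,2]<.014)).astype(np.uint8)
k,lab,s,ce=cv2.connectedComponentsWithStats(m); j=1+np.argmax(s[1:,4])
cs,_=cv2.findContours((lab==j).astype(np.uint8),0,1); c=max(cs,key=cv2.contourArea).reshape(-1,2)
P=plane(c,i,.008)
f=least_squares(lambda p:np.hypot(P[:,0]-p[0],P[:,1]-p[1])-.041,[.603,.25],loss="soft_l1",f_scale=.001)
print(f.x.round(4)); a=np.degrees(np.arctan2(P[:,1]-f.x[1],P[:,0]-f.x[0])); rr=np.hypot(*(P-f.x).T)
for b in range(-180,180,30): q=(a>=b)&(a<b+30); print(b,(rr[q].mean()*1000).round(1) if q.any() else None)
st(); to([f.x[0],f.x[1],.04])
E
```

```text
cork px [543.  88.] z 0.0083 ell [518.3 376.7] [42.7 43.5] 
cork px [391. 185.] z 0.0085 ell [602.5 250.7] [76.7 82. ] 
[0.6036 0.2499]
-180 41.0
-150 39.8
-120 39.7
-90 40.1
-60 32.7
-30 36.3
0 40.8
30 40.5
60 40.1
90 40.0
120 40.0
150 40.2
t 28.4 tcp [0.5961 0.1918 0.1737] gap 0.698 ff 67.1 F [ 0.2 -0.2 -4.4]
slide cm to [np.float64(0.6035590234931428), np.float64(0.24985360155283817), 0.04] [-0.74  5.81 13.37]
```

The occlusion sits on one side only, so the centre is (0.6035, 0.2495).

Call:
{"op": "apply_moves", "data": {"slide": [[-0.3, 2, 2.5], [-0.3, 2, 2.5], [-0.1, 1.8, 2.5], [0, 0, 2.5], [0, 0, 2]], "turn": [[0, 0, 0], [0, 0, 0], [0, 0, 0], [0, 0, 0], [0, 0, 0]], "grip": [0.5, 0.5, 0.5, 0.5, 0.5]}}

```text
t: 28.82
tcp_pos: [0.6025, 0.2508, 0.0519]
eef_rot: [-0.001, 0.001, 1.0, -0.0]
contact_force: [-0.3, -0.7, -5.4]
finger_gap: 0.698
finger_force: 67.1
```

Call:
{"op": "apply_moves", "data": {"slide": [[0, 0, 1], [0, 0, 0.4], [0, 0, 0], [0, 0, 0], [0, 0, 0]], "turn": [[0, 0, 0], [0, 0, 0], [0, 0, 0], [0, 0, 0], [0, 0, 0]], "grip": [0.5, 0.5, 0.5, 0.5, 0.5]}}

```text
t: 29.23
tcp_pos: [0.6049, 0.2512, 0.0422]
eef_rot: [0.002, 0.001, 1.0, 0.0]
contact_force: [-0.4, 0.7, -5.0]
finger_gap: 0.702
finger_force: 67.0
```

```bash
python3 - <<'E'
from h import *
st(); to([.6035,.2495,.012])
E
```

```text
t 29.23 tcp [0.6049 0.2512 0.0422] gap 0.702 ff 67.0 F [-0.4  0.7 -5. ]
slide cm to [0.6035, 0.2495, 0.012] [ 0.15 -0.18  3.02]
```

Call:
{"op": "apply_moves", "data": {"slide": [[0.1, -0.2, 1], [0, 0, 1], [0, 0, 0.7], [0, 0, 0.1], [0, 0, 0]], "turn": [[0, 0, 0], [0, 0, 0], [0, 0, 0], [0, 0, 0], [0, 0, 0]], "grip": [0.5, 0.5, 0.5, 0.5, 0.5]}}

```text
t: 29.65
tcp_pos: [0.6014, 0.249, 0.0109]
eef_rot: [-0.001, 0.001, 1.0, -0.0]
contact_force: [0.9, -0.8, -3.8]
finger_gap: 0.699
finger_force: 67.3
```

Call:
{"op": "apply_moves", "data": {"slide": [[0, 0, 0.1], [0, 0, 0], [0, 0, 0], [0, 0, 0], [0, 0, 0]], "turn": [[0, 0, 0], [0, 0, 0], [0, 0, 0], [0, 0, 0], [0, 0, 0]], "grip": [0.5, 0.5, 0.5, 0.5, 0.5]}}

```text
t: 30.07
tcp_pos: [0.6022, 0.2493, 0.0112]
eef_rot: [0.0, 0.0, 1.0, 0.0]
contact_force: [0.0, 0.1, -4.8]
finger_gap: 0.699
finger_force: 67.3
```

Call:
{"op": "apply_moves", "data": {"slide": [[0, 0, 0.1], [0, 0, 0], [0, 0, 0], [0, 0, 0], [0, 0, 0]], "turn": [[0, 0, 0], [0, 0, 0], [0, 0, 0], [0, 0, 0], [0, 0, 0]], "grip": [0.5, 0.5, 0.5, 0.5, 0.5]}}

```text
t: 30.48
tcp_pos: [0.6025, 0.2494, 0.0104]
eef_rot: [0.0, 0.001, 1.0, 0.0]
contact_force: [-0.2, -0.8, -2.3]
finger_gap: 0.702
finger_force: 67.5
```

Call:
{"op": "apply_moves", "data": {"slide": [[0, 0, 0.06], [0, 0, 0], [0, 0, 0], [0, 0, 0], [0, 0, 0]], "turn": [[0, 0, 0], [0, 0, 0], [0, 0, 0], [0, 0, 0], [0, 0, 0]], "grip": [0.5, 0.5, 0.5, 0.5, 0.5]}}

```text
t: 30.9
tcp_pos: [0.6025, 0.2493, 0.0103]
eef_rot: [0.0, 0.001, 1.0, 0.0]
contact_force: [-3.8, -1.1, 6.1]
finger_gap: 0.698
finger_force: 67.9
```

Call:
{"op": "apply_moves", "data": {"slide": [[0, 0, -0.03], [0, 0, 0], [0, 0, 0], [0, 0, 0], [0, 0, 0]], "turn": [[0, 0, 0], [0, 0, 0], [0, 0, 0], [0, 0, 0], [0, 0, 0]], "grip": [0.7, 0.75, 0.8, 0.88, 0.9]}}

```text
t: 31.32
tcp_pos: [0.6023, 0.2492, 0.0096]
eef_rot: [0.0, 0.001, 1.0, 0.0]
contact_force: [-0.5, 0.6, 0.5]
finger_gap: 0.903
finger_force: 0.0
```

Call:
{"op": "apply_moves", "data": {"slide": [[0, 0, 0], [0, 0, -1], [0, 0, -2], [0, 0, -3], [0, 0, -3]], "turn": [[0, 0, 0], [0, 0, 0], [0, 0, 0], [0, 0, 0], [0, 0, 0]], "grip": [0.9, 0.9, 0.9, 0.9, 0.9]}}

```text
t: 31.73
tcp_pos: [0.6013, 0.249, 0.1003]
eef_rot: [-0.001, 0.001, 1.0, -0.0]
contact_force: [1.0, 0.1, -0.2]
finger_gap: 0.894
finger_force: 0.0
```

Call:
{"op": "apply_moves", "data": {"slide": [[0, 0, -3], [0, 0, -3], [0, 0, -2], [0, 0, 0], [0, 0, 0]], "turn": [[0, 0, 0], [0, 0, 0], [0, 0, 0], [0, 0, 0], [0, 0, 0]], "grip": [1, 1, 1, 1, 1]}}

```text
t: 32.15
tcp_pos: [0.6034, 0.2496, 0.1825]
eef_rot: [0.002, 0.0, 1.0, 0.001]
contact_force: [-0.7, -0.4, -0.4]
finger_gap: 1.003
finger_force: 0.0
```

```bash
python3 - <<'E'
from h import *
st(); r,d,i,W=corks(); disc(W,(.6035,.2495),.029); to([.607,-.275,.19])
E
```

```text
t 32.15 tcp [0.6034 0.2496 0.1825] gap 1.003 ff 0.0 F [-0.7 -0.4 -0.4]
cork px [472.  79.] z 0.0084 ell [518.4 376.7] [43.5 44.3] 
cork px [329. 170.] z 0.0085 ell [604.2 249.4] [80.3 81.1] 
disc z 0.0298 spread 0.0008 [0.6027 0.2487] dia 62.2 3690
slide cm to [0.607, -0.275, 0.19] [ -0.53 -52.42  -0.98]
```

Weight_500 is flat and centred on its pad. On to the jar.

Call:
{"op": "apply_moves", "data": {"slide": [[0, -3, -1], [0, -3.5, -1], [0, -3.5, 0], [0, -3.5, 0], [0, -3.5, 0]], "turn": [[0, 0, 0], [0, 0, 0], [0, 0, 0], [0, 0, 0], [0, 0, 0]], "grip": [1, 1, 1, 1, 1]}}

```text
t: 32.62
tcp_pos: [0.6006, 0.0779, 0.1978]
eef_rot: [-0.002, 0.0, 1.0, -0.0]
contact_force: [0.0, 0.2, -0.2]
finger_gap: 0.999
finger_force: 0.0
```

Call:
{"op": "apply_moves", "data": {"slide": [[0, -3.5, 0], [0, -3.5, 0], [0, -3.5, 0], [0, -3.5, 0], [0, -3.5, 0]], "turn": [[0, 0, 0], [0, 0, 0], [0, 0, 0], [0, 0, 0], [0, 0, 0]], "grip": [1, 1, 1, 1, 1]}}

```text
t: 33.03
tcp_pos: [0.6003, -0.0971, 0.1975]
eef_rot: [-0.002, 0.001, 1.0, 0.001]
contact_force: [0.5, -0.1, 0.1]
finger_gap: 1.003
finger_force: 0.0
```

Call:
{"op": "apply_moves", "data": {"slide": [[0, -3.5, 0], [0, -3.5, 0], [0, -3, 0], [0, -2, 0], [0, 0, 0]], "turn": [[0, 0, 0], [0, 0, 0], [0, 0, 0], [0, 0, 0], [0, 0, 0]], "grip": [1, 1, 1, 1, 1]}}

```text
t: 33.45
tcp_pos: [0.6, -0.2197, 0.1973]
eef_rot: [-0.002, 0.003, 1.0, 0.0]
contact_force: [0.5, 0.7, -0.3]
finger_gap: 0.998
finger_force: 0.0
```

Call:
{"op": "apply_moves", "data": {"slide": [[0, 0, 0], [0, 0, 0], [0, 0, 0], [0, 0, 0], [0, 0, 0]], "turn": [[0, 0, 0], [0, 0, 0], [0, 0, 0], [0, 0, 0], [0, 0, 0]], "grip": [1, 1, 1, 1, 1]}}

```text
t: 33.87
tcp_pos: [0.6018, -0.2146, 0.1997]
eef_rot: [-0.0, -0.0, 1.0, 0.0]
contact_force: [-0.1, -0.3, 0.1]
finger_gap: 1.001
finger_force: 0.0
```

```bash
python3 - <<'E'
from h import *
st(); r,d,i=cap("wrist"); cv2.imwrite("pics/w5.png",r[...,::-1]); W=cloud(d,i)
disc(W,(.607,-.275),.07,.032); disc(W,(.607,-.275),.052,.04)
q=(abs(W[...,2]-.07)<.004)&(W[...,1]<-.12)
k,lab,s,ce=cv2.connectedComponentsWithStats(q.astype(np.uint8))
for j in range(1,k):
    if s[j,4]>100:
        c,rad=cv2.minEnclosingCircle(W[lab==j][:,:2].astype(np.float32).reshape(-1,1,2)); print("cap",ce[j].round(0),np.round(c,4),round(2000*rad,1),s[j,4])
to([.607,-.275,.1])
E
```

```text
t 33.87 tcp [ 0.6018 -0.2146  0.1997] gap 1.001 ff 0.0 F [-0.1 -0.3  0.1]
disc z 0.0705 spread 0.0008 [ 0.607  -0.2716] dia 44.4 2131
disc z 0.0519 spread 0.0013 [ 0.6069 -0.2714] dia 52.2 571
cap [258. 195.] [ 0.607  -0.2716] 44.4 2131
cap [161. 240.] [ 0.6483 -0.3576] 44.9 1959
cap [358. 268.] [ 0.6744 -0.1873] 44.0 1773
cap [252. 289.] [ 0.6954 -0.2824] 44.4 1683
slide cm to [0.607, -0.275, 0.1] [-0.51 -6.02  9.98]
```

View pics/w5.png

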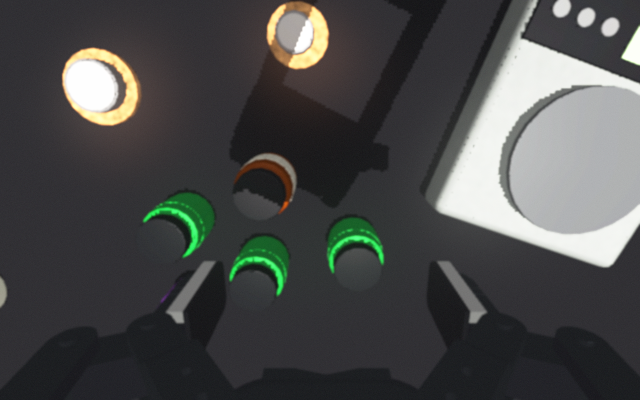

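The amber jar is at (258,195), with a 44 mm cap at z 0.070 and a 52 mm shoulder, centred at (0.607, -0.2715). The green jars are at least 88 mm away. I'll come in with narrowed fingers, turned about 6.6° to split the gap.

Call:
{"op": "apply_moves", "data": {"slide": [[-0.2, -2, 1], [-0.2, -2, 2], [-0.1, -1.7, 2], [0, 0, 2], [0, 0, 1]], "turn": [[0, 0, 6.6], [0, 0, 0], [0, 0, 0], [0, 0, 0], [0, 0, 0]], "grip": [0.8, 0.8, 0.8, 0.8, 0.8], "grip_force": 40}}

```text
t: 34.33
tcp_pos: [0.601, -0.2726, 0.1168]
eef_rot: [-0.002, 0.059, 0.998, 0.001]
contact_force: [0.1, 0.2, -0.5]
finger_gap: 0.8
finger_force: 0.0
```

Call:
{"op": "apply_moves", "data": {"slide": [[0, 0, 0], [0, 0, 0], [0, 0, 0], [0, 0, 0], [0, 0, 0]], "turn": [[0, 0, 0], [0, 0, 0], [0, 0, 0], [0, 0, 0], [0, 0, 0]], "grip": [0.8, 0.8, 0.8, 0.8, 0.8]}}

```text
t: 34.75
tcp_pos: [0.6034, -0.2729, 0.1215]
eef_rot: [0.001, 0.058, 0.998, -0.001]
contact_force: [0.6, 0.1, -0.7]
finger_gap: 0.795
finger_force: 0.0
```

```bash
python3 - <<'E'
from h import *
st(); to([.607,-.2715,.027]); print(R().round(3).tolist())
E
```

```text
t 34.75 tcp [ 0.6034 -0.2729  0.1215] gap 0.795 ff 0.0 F [ 0.6  0.1 -0.7]
slide cm to [0.607, -0.2715, 0.027] [-0.32  0.19  9.45]
[[-0.993, 0.115, 0.002], [0.115, 0.993, -0.001], [-0.002, -0.001, -1.0]]
```

Call:
{"op": "apply_moves", "data": {"slide": [[-0.3, 0.2, 1.5], [0, 0, 2], [0, 0, 2], [0, 0, 1], [0, 0, 0]], "turn": [[0, 0, 0], [0, 0, 0], [0, 0, 0], [0, 0, 0], [0, 0, 0]], "grip": [0.8, 0.8, 0.8, 0.8, 0.8]}}

```text
t: 35.17
tcp_pos: [0.6033, -0.2697, 0.0507]
eef_rot: [-0.003, 0.058, 0.998, 0.001]
contact_force: [-0.5, -0.5, -0.1]
finger_gap: 0.8
finger_force: 0.0
```

Call:
{"op": "apply_moves", "data": {"slide": [[0, 0, 1], [0, 0, 1], [0, 0, 0.8], [0, 0, 0], [0, 0, 0]], "turn": [[0, 0, 0], [0, 0, 0], [0, 0, 0], [0, 0, 0], [0, 0, 0]], "grip": [0.8, 0.8, 0.8, 0.8, 0.8]}}

```text
t: 35.58
tcp_pos: [0.6052, -0.271, 0.0261]
eef_rot: [-0.0, 0.058, 0.998, 0.0]
contact_force: [-0.3, -0.4, 0.6]
finger_gap: 0.801
finger_force: 0.0
```

Call:
{"op": "apply_moves", "data": {"slide": [[0, 0, 0], [0, 0, 0], [0, 0, 0], [0, 0, 0], [0, 0, 0]], "turn": [[0, 0, 0], [0, 0, 0], [0, 0, 0], [0, 0, 0], [0, 0, 0]], "grip": [0.76, 0.72, 0.68, 0.64, 0.6]}}

```text
t: 36.0
tcp_pos: [0.6059, -0.2714, 0.0274]
eef_rot: [0.0, 0.058, 0.998, -0.0]
contact_force: [0.9, -0.1, 1.5]
finger_gap: 0.601
finger_force: 13.8
```

Call:
{"op": "apply_moves", "data": {"slide": [[0, 0, 0], [0, 0, 0], [0, 0, 0], [0, 0, 0], [0, 0, 0]], "turn": [[0, 0, 0], [0, 0, 0], [0, 0, 0], [0, 0, 0], [0, 0, 0]], "grip": [0.55, 0.5, 0.45, 0.4, 0.4]}}

```text
t: 36.42
tcp_pos: [0.6061, -0.2715, 0.0276]
eef_rot: [0.001, 0.058, 0.998, -0.0]
contact_force: [-1.0, 0.5, 4.0]
finger_gap: 0.595
finger_force: 42.1
```

Call:
{"op": "apply_moves", "data": {"slide": [[0, 0, -0.5], [0, 0, -1], [0, 0, -2], [0, 0, -3], [0, 0, -3]], "turn": [[0, 0, 0], [0, 0, 0], [0, 0, 0], [0, 0, 0], [0, 0, 0]], "grip": [0.4, 0.4, 0.4, 0.4, 0.4]}}

```text
t: 36.83
tcp_pos: [0.6043, -0.2705, 0.1214]
eef_rot: [-0.002, 0.058, 0.998, 0.001]
contact_force: [1.2, -0.0, -0.9]
finger_gap: 0.593
finger_force: 42.0
```

Call:
{"op": "apply_moves", "data": {"slide": [[0, 0, -3], [0, 0, -2], [0, 0, -1.5], [0, 0, 0], [0, 0, 0]], "turn": [[0, 0, 0], [0, 0, 0], [0, 0, 0], [0, 0, -6.6], [0, 0, 0]], "grip": [0.4, 0.4, 0.4, 0.4, 0.4]}}

```text
t: 37.25
tcp_pos: [0.6062, -0.2716, 0.1889]
eef_rot: [0.001, -0.002, 1.0, -0.001]
contact_force: [0.1, 0.4, -2.9]
finger_gap: 0.593
finger_force: 42.0
```

```bash
python3 - <<'E'
from h import *
st(); r,d,i=cap("wrist"); cv2.imwrite("pics/w6.png",r[...,::-1]); W=cloud(d,i); disc(W,(.581,-.0095),.07,.075); to([.580,-.0095,.18]); print(R().round(3).tolist())
E
```

```text
t 37.25 tcp [ 0.6062 -0.2716  0.1889] gap 0.593 ff 42.0 F [ 0.1  0.4 -2.9]
disc z 0.0703 spread 0.001 [ 0.5874 -0.0342] dia 108.6 4998
slide cm to [0.58, -0.0095, 0.18] [ 2.61 26.17  0.72]
[[-1.0, 0.003, 0.0], [0.003, 1.0, -0.0], [-0.0, -0.0, -1.0]]
```

View pics/w6.png

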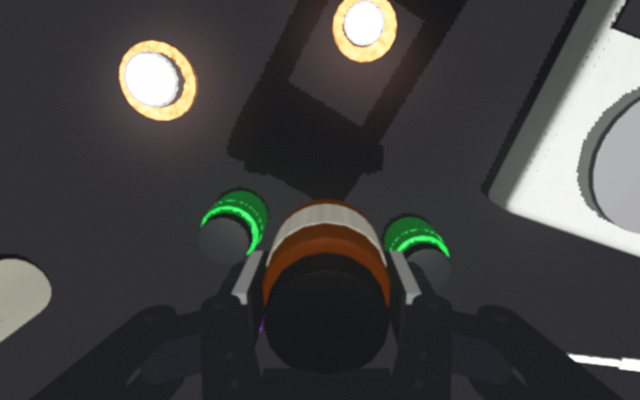

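The jar is held upright at (326,300) and the neighbours are untouched. Over to the pan.

Call:
{"op": "apply_moves", "data": {"slide": [[0.3, 2, 0], [0.35, 3.2, 0], [0.35, 3.3, 0], [0.35, 3.3, 0], [0.35, 3.3, 0]], "turn": [[0, 0, 0], [0, 0, 0], [0, 0, 0], [0, 0, 0], [0, 0, 0]], "grip": [0.4, 0.4, 0.4, 0.4, 0.4]}}

```text
t: 37.72
tcp_pos: [0.5874, -0.1187, 0.1852]
eef_rot: [-0.001, 0.003, 1.0, 0.0]
contact_force: [0.0, 0.4, -1.9]
finger_gap: 0.594
finger_force: 42.1
```

Call:
{"op": "apply_moves", "data": {"slide": [[0.35, 3.3, 0], [0.3, 3.3, 0], [0.2, 2.7, 0], [0.1, 1.7, 0], [0, 0, 0]], "turn": [[0, 0, 0], [0, 0, 0], [0, 0, 0], [0, 0, 0], [0, 0, 0]], "grip": [0.4, 0.4, 0.4, 0.4, 0.4]}}

```text
t: 38.13
tcp_pos: [0.578, -0.0064, 0.1855]
eef_rot: [-0.001, 0.0, 1.0, 0.001]
contact_force: [0.1, -0.1, -2.1]
finger_gap: 0.596
finger_force: 42.2
```

Call:
{"op": "apply_moves", "data": {"slide": [[0, 0, 2], [0, 0, 2], [0, 0, 2], [0, 0, 0.7], [0, 0, 0]], "turn": [[0, 0, 0], [0, 0, 0], [0, 0, 0], [0, 0, 0], [0, 0, 0]], "grip": [0.4, 0.4, 0.4, 0.4, 0.4]}}

```text
t: 38.55
tcp_pos: [0.5769, -0.0104, 0.1165]
eef_rot: [-0.003, 0.002, 1.0, 0.0]
contact_force: [-0.3, 0.9, -2.6]
finger_gap: 0.598
finger_force: 42.2
```

Call:
{"op": "apply_moves", "data": {"slide": [[0, 0, 0], [0, 0, 0], [0, 0, 0], [0, 0, 0], [0, 0, 0]], "turn": [[0, 0, 0], [0, 0, 0], [0, 0, 0], [0, 0, 0], [0, 0, 0]], "grip": [0.4, 0.4, 0.4, 0.4, 0.4]}}

```text
t: 38.97
tcp_pos: [0.5799, -0.0104, 0.1207]
eef_rot: [0.001, 0.001, 1.0, -0.0]
contact_force: [0.5, -0.0, -2.1]
finger_gap: 0.592
finger_force: 42.2
```

```bash
python3 - <<'E'
from h import *
st(); to([.580,-.010,.0985])
E
```

```text
t 38.97 tcp [ 0.5799 -0.0104  0.1207] gap 0.592 ff 42.2 F [ 0.5 -0.  -2.1]
slide cm to [0.58, -0.01, 0.0985] [-0.    0.04  2.22]
```

Call:
{"op": "apply_moves", "data": {"slide": [[0, 0, 0.8], [0, 0, 0.7], [0, 0, 0.4], [0, 0, 0.2], [0, 0, 0]], "turn": [[0, 0, 0], [0, 0, 0], [0, 0, 0], [0, 0, 0], [0, 0, 0]], "grip": [0.4, 0.4, 0.4, 0.4, 0.4]}}

```text
t: 39.38
tcp_pos: [0.5788, -0.0101, 0.098]
eef_rot: [-0.001, 0.0, 1.0, 0.0]
contact_force: [-0.3, -0.7, -1.7]
finger_gap: 0.593
finger_force: 42.4
```

Call:
{"op": "apply_moves", "data": {"slide": [[0, 0, 0.05], [0, 0, 0], [0, 0, 0], [0, 0, 0], [0, 0, 0]], "turn": [[0, 0, 0], [0, 0, 0], [0, 0, 0], [0, 0, 0], [0, 0, 0]], "grip": [0.4, 0.4, 0.4, 0.4, 0.4]}}

```text
t: 39.8
tcp_pos: [0.5794, -0.0102, 0.0982]
eef_rot: [0.0, 0.001, 1.0, -0.0]
contact_force: [0.1, -0.1, -1.0]
finger_gap: 0.591
finger_force: 42.4
```

Call:
{"op": "apply_moves", "data": {"slide": [[0, 0, 0.07], [0, 0, 0], [0, 0, 0], [0, 0, 0], [0, 0, 0]], "turn": [[0, 0, 0], [0, 0, 0], [0, 0, 0], [0, 0, 0], [0, 0, 0]], "grip": [0.4, 0.4, 0.4, 0.4, 0.4]}}

```text
t: 40.22
tcp_pos: [0.5794, -0.0102, 0.0976]
eef_rot: [0.0, 0.001, 1.0, -0.0]
contact_force: [0.3, 0.9, -0.8]
finger_gap: 0.598
finger_force: 42.4
```

Call:
{"op": "apply_moves", "data": {"slide": [[0, 0, 0.05], [0, 0, 0], [0, 0, 0], [0, 0, 0], [0, 0, 0]], "turn": [[0, 0, 0], [0, 0, 0], [0, 0, 0], [0, 0, 0], [0, 0, 0]], "grip": [0.4, 0.4, 0.4, 0.4, 0.4]}}

```text
t: 40.63
tcp_pos: [0.5794, -0.0102, 0.0975]
eef_rot: [0.0, 0.001, 1.0, -0.0]
contact_force: [-2.4, 0.5, 5.5]
finger_gap: 0.591
finger_force: 42.6
```

Light contact with the pan. Release gently and rise straight up, then check.

Call:
{"op": "apply_moves", "data": {"slide": [[0, 0, -0.03], [0, 0, 0], [0, 0, 0], [0, 0, 0], [0, 0, 0]], "turn": [[0, 0, 0], [0, 0, 0], [0, 0, 0], [0, 0, 0], [0, 0, 0]], "grip": [0.6, 0.63, 0.68, 0.74, 0.8]}}

```text
t: 41.05
tcp_pos: [0.5793, -0.0102, 0.0971]
eef_rot: [-0.0, 0.001, 1.0, 0.0]
contact_force: [0.7, -0.2, 0.1]
finger_gap: 0.802
finger_force: 0.0
```

Call:
{"op": "apply_moves", "data": {"slide": [[0, 0, 0], [0, 0, -1], [0, 0, -2], [0, 0, -3], [0, 0, -3]], "turn": [[0, 0, 0], [0, 0, 0], [0, 0, 0], [0, 0, 0], [0, 0, 0]], "grip": [0.8, 0.8, 0.8, 0.8, 0.8]}}

```text
t: 41.47
tcp_pos: [0.5785, -0.0101, 0.1881]
eef_rot: [-0.001, 0.001, 1.0, 0.0]
contact_force: [0.5, -0.4, -0.4]
finger_gap: 0.8
finger_force: 0.0
```

Call:
{"op": "apply_moves", "data": {"slide": [[0, 0, -2], [0, 0, -2], [0, 0, 0], [0, 0, 0], [0, 0, 0]], "turn": [[0, 0, 0], [0, 0, 0], [0, 0, 0], [0, 0, 0], [0, 0, 0]], "grip": [0.8, 0.8, 0.8, 0.8, 0.8]}}

```text
t: 41.88
tcp_pos: [0.5789, -0.0101, 0.2267]
eef_rot: [-0.0, 0.001, 1.0, 0.0]
contact_force: [-1.5, -0.3, -0.7]
finger_gap: 0.803
finger_force: 0.0
```

```bash
python3 - <<'E'
from h import *
st(); r,d,i=cap("wrist"); W=cloud(d,i); disc(W,(.58,-.01),.14,.04); disc(W,(.58,-.01),.07,.075)
r,d,i=cap("scene"); cv2.imwrite("pics/end.png",r[...,::-1]); W=cloud(d,i); disc(W,(.58,-.01),.14,.04)
for nm,c,z in [("500",(.6035,.2495),.029),("200",(.521,-.421),.023),("100",(.477,-.241),.022),("50",(.518,.377),.022)]: print(nm); disc(W,c,z)
E
```

```text
t 41.88 tcp [ 0.5789 -0.0101  0.2267] gap 0.803 ff 0.0 F [-1.5 -0.3 -0.7]
disc z 0.1405 spread 0.0008 [ 0.5805 -0.0108] dia 43.9 2864
disc z 0.0705 spread 0.0007 [ 0.5814 -0.0095] dia 121.0 9434
disc z 0.1396 spread 0.0013 [ 0.5801 -0.0129] dia 46.5 142
500
disc z 0.029 spread 0.0015 [0.6021 0.2454] dia 66.0 201
200
disc z 0.0224 spread 0.0015 [ 0.5229 -0.4194] dia 49.1 240
100
disc z 0.0212 spread 0.0014 [ 0.4796 -0.2437] dia 37.2 94
50
disc z 0.0219 spread 0.0019 [0.52   0.3737] dia 26.2 25
```

View pics/end.png

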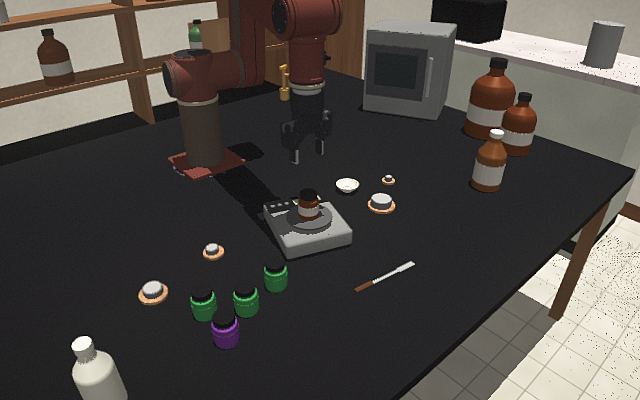

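The jar stands upright at (308,205), within 2 mm of the pan centre. All four weights are flat on their own pads at (381,203), (153,290), (213,249) and (388,180). The look-alikes are undisturbed and the gripper is clear.

```bash
python3 -c "
from workcell import ctrl
print(ctrl.hand_in())"
```

```text
the job is handed in; nothing more can be done
None
```

I handed the job in after about 42 s of robot time: all four weights stand flat on their matching cork pads, and the amber jar stands upright within about 2 mm of the pan's centre.

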